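# Load the tube drying rack and set its selector

### The job

First turn the selector on the control box fully back (anticlockwise) to its off stop. Then, with it off, lay every copper U-bend flat on the drying rack, one to a station, each with its two open legs in the two notches of one station and its bow on the rest bar behind; after that turn the selector four clicks clockwise from the off stop, leave it there, and press the start button on the same box fully down. Leave the tape measure and the roll of tape lying nearby alone.

Things in the scene. Friction and masses are not known exactly. Their poses are not given: they have to be found in the camera images.
- bend_1_center (a point): loose U-bend of bare copper tube 12 mm thick, 120 mm long, 50 mm wide over its two legs, 0.08 to 0.17 kg (all bends alike; some may be absent). Point at its centre (and centre of mass), between the legs, half-way up the tube. x along the legs to the closed rounded end (the bow), open ends at x = -60 mm, y across, z up. Can be gripped across both legs (50 mm) at the centre.
- bend_1_bow (a point): point on the tube's axis in the middle of the bow of U-bend 1, 54 mm from its centre along +x (the legs are straight from x = -60 to +35 mm, their axes at y = +-19 mm)
- bend_1_ends (a point): point midway between the two open ends of U-bend 1, 60 mm from its centre along -x
- bend_2_center (a point): another U-bend just like bend 1 (number 2), same point and axes
- bend_2_bow (a point): point on the tube's axis in the middle of the bow of U-bend 2, 54 mm from its centre along +x (the legs are straight from x = -60 to +35 mm, their axes at y = +-19 mm)
- bend_2_ends (a point): point midway between the two open ends of U-bend 2, 60 mm from its centre along -x
- bend_3_center (a point): another U-bend just like bend 1 (number 3), same point and axes
- bend_3_bow (a point): point on the tube's axis in the middle of the bow of U-bend 3, 54 mm from its centre along +x (the legs are straight from x = -60 to +35 mm, their axes at y = +-19 mm)
- bend_3_ends (a point): point midway between the two open ends of U-bend 3, 60 mm from its centre along -x
- bend_4_center (a point): another U-bend just like bend 1 (number 4), same point and axes
- bend_4_bow (a point): point on the tube's axis in the middle of the bow of U-bend 4, 54 mm from its centre along +x (the legs are straight from x = -60 to +35 mm, their axes at y = +-19 mm)
- bend_4_ends (a point): point midway between the two open ends of U-bend 4, 60 mm from its centre along -x
- rack: steel drying rack, fixed, 140 x 380 mm, 75 mm high; origin at the middle of its foot. x points from the notched comb along its front (nearer the robot, at x = -48 mm) to the plain rest bar at its back (x = +46 mm), y along it. Comb (10 mm wide) and bar (16 mm) carry a tube with its underside 55 mm above the bench; between them lies a heated plate, its top 36 mm up, grooved between stations.
- station_1 (a point): where the centre of a well laid U-bend lies at station 1 of the rack, 61 mm above the bench, the bend's x along this x (rack's axes): one leg in each of the station's two notches (38 mm apart, 16 mm wide at the bottom, 31 mm at the top, 20 mm deep), its bow on the rest bar. Four stations, 84 mm apart along y; any bend may take any station.
- station_2 (a point): the same point of station 2 of the rack, 84 mm from station 1 along y; same axes
- station_3 (a point): the same point of station 3 of the rack, 84 mm from station 2 along y; same axes
- station_4 (a point): the same point of station 4 of the rack, 84 mm from station 3 along y; same axes
- selector (a joint): rotary selector on the control box; clockwise seen from above increases it. 0 = end stop (off, at the long tick), then six clicks of 0.524 rad (30 degrees), up to 3.14 at the other stop. A sprung detent of about 0.04 N m pulls it into the nearest click when let go, and it stays there.
- selector_grip (a point): black bar-shaped knob of the selector, bar 46 mm long, 13 mm wide, on a round skirt 48 mm across; point on the turning axis, 22 mm above the box top and 11 mm below the bar's top. x along the bar to the end with the white line (pointer), turning with the knob, y across the bar, z up. Can be gripped across the bar (13 mm) from above.
- box_top (a point): grey control box, fixed, 150 x 110 mm; point at the middle of its top face, 52 mm above the bench. x points to the side of the box away from the robot, z up. The selector's axis is at x = +22 mm, the start button at x = -48 mm.
- start_button (a joint): travel of the start button: 0 = up, 0.006 m = fully down; a spring pushes it up again, 5 N when fully down
- start_button_top (a point): steel push button 24 mm across in a black ring on the control box, nearer the robot than the selector; point at the middle of its upper face, z up (pressed straight down)
- tape_measure: yellow tape measure, 43x86x66 mm, a bystander; origin at the middle of its underside; not to be disturbed
- tape_roll: black roll of insulating tape lying flat, 65 mm across, 19 mm high, a bystander; origin at the middle of its underside; not to be disturbed
There are look-alikes about, which are no part of the job. Leave any red look-alike of the part that bears bend_1_center alone.

How it is judged:
On the way, in this order (a step that is already met when the one before it is completed fails the run):
1. selector turned back to its off stop (value of joint selector below 0.1 rad), for 0.3 s.
2. every U-bend laid in a station of the rack while the selector is off (value of joint selector below 0.1 rad and (horizontal distance between bend_1_center and station_1 below 0.014 m or horizontal distance between bend_1_center and station_2 below 0.014 m or horizontal distance between bend_1_center and station_3 below 0.014 m or horizontal distance between bend_1_center and station_4 below 0.014 m) and angle between the x axis of each of bend_1_center, bend_2_center, bend_3_center, bend_4_center and the x axis of station_1, either way round below 0.12 rad and x of each of bend_1_bow, bend_2_bow, bend_3_bow, bend_4_bow in the frame of station_1 above 0.03 m and z of bend_1_bow in the frame of station_1 between -0.005 and 0.005 m and z of bend_1_ends in the frame of station_1 between -0.005 and 0.005 m and (horizontal distance between bend_2_center and station_1 below 0.014 m or horizontal distance between bend_2_center and station_2 below 0.014 m or horizontal distance between bend_2_center and station_3 below 0.014 m or horizontal distance between bend_2_center and station_4 below 0.014 m) and z of bend_2_bow in the frame of station_1 between -0.005 and 0.005 m and z of bend_2_ends in the frame of station_1 between -0.005 and 0.005 m and (horizontal distance between bend_3_center and station_1 below 0.014 m or horizontal distance between bend_3_center and station_2 below 0.014 m or horizontal distance between bend_3_center and station_3 below 0.014 m or horizontal distance between bend_3_center and station_4 below 0.014 m) and z of bend_3_bow in the frame of station_1 between -0.005 and 0.005 m and z of bend_3_ends in the frame of station_1 between -0.005 and 0.005 m and (horizontal distance between bend_4_center and station_1 below 0.014 m or horizontal distance between bend_4_center and station_2 below 0.014 m or horizontal distance between bend_4_center and station_3 below 0.014 m or horizontal distance between bend_4_center and station_4 below 0.014 m) and z of bend_4_bow in the frame of station_1 between -0.005 and 0.005 m and z of bend_4_ends in the frame of station_1 between -0.005 and 0.005 m and linear speed of each of bend_1, bend_2, bend_3, bend_4 below 0.02 m/s), for 0.3 s.
3. selector at the fourth click (value of joint selector between 1.9644 and 2.2244 rad), for 0.3 s.
4. start button pressed down with the selector at the fourth click (all of step 3 and value of joint start_button above 0.0045 m), for 0.05 s.
At the end, for the whole second after the job is handed in: Every U-bend lies level and still in a station (centre within 14 mm of the station point in plan, turned within 0.12 rad, bow towards the rest bar, bow and open ends within 5 mm of seated height); the selector stands at the fourth click from off (2.09 rad, within 0.13) (all of step 3 and (horizontal distance between bend_1_center and station_1 below 0.014 m or horizontal distance between bend_1_center and station_2 below 0.014 m or horizontal distance between bend_1_center and station_3 below 0.014 m or horizontal distance between bend_1_center and station_4 below 0.014 m) and angle between the x axis of each of bend_1_center, bend_2_center, bend_3_center, bend_4_center and the x axis of station_1, either way round below 0.12 rad and x of each of bend_1_bow, bend_2_bow, bend_3_bow, bend_4_bow in the frame of station_1 above 0.03 m and z of bend_1_bow in the frame of station_1 between -0.005 and 0.005 m and z of bend_1_ends in the frame of station_1 between -0.005 and 0.005 m and (horizontal distance between bend_2_center and station_1 below 0.014 m or horizontal distance between bend_2_center and station_2 below 0.014 m or horizontal distance between bend_2_center and station_3 below 0.014 m or horizontal distance between bend_2_center and station_4 below 0.014 m) and z of bend_2_bow in the frame of station_1 between -0.005 and 0.005 m and z of bend_2_ends in the frame of station_1 between -0.005 and 0.005 m and (horizontal distance between bend_3_center and station_1 below 0.014 m or horizontal distance between bend_3_center and station_2 below 0.014 m or horizontal distance between bend_3_center and station_3 below 0.014 m or horizontal distance between bend_3_center and station_4 below 0.014 m) and z of bend_3_bow in the frame of station_1 between -0.005 and 0.005 m and z of bend_3_ends in the frame of station_1 between -0.005 and 0.005 m and (horizontal distance between bend_4_center and station_1 below 0.014 m or horizontal distance between bend_4_center and station_2 below 0.014 m or horizontal distance between bend_4_center and station_3 below 0.014 m or horizontal distance between bend_4_center and station_4 below 0.014 m) and z of bend_4_bow in the frame of station_1 between -0.005 and 0.005 m and z of bend_4_ends in the frame of station_1 between -0.005 and 0.005 m and linear speed of each of bend_1, bend_2, bend_3, bend_4 below 0.02 m/s); the robot touches nothing.
It fails at once if tape measure moved more than 40 mm (distance of tape_measure from where it was at the start of the episode above 0.04 m).
It fails at once if roll of tape moved more than 40 mm (distance of tape_roll from where it was at the start of the episode above 0.04 m).
Of bend_1, bend_2, bend_3, bend_4 only 3 to 4 are there at a start; the rules pass over those that are not, and their reading is None.
At some moment in a run one of bend_1, bend_2, bend_3, bend_4 may be knocked a few centimetres aside while the robot is not near it.
Once in a run the grip may slacken for a moment while it holds something.
It also fails if it takes over 210 s, if anything falls off the work surface, if the arm or the gripper's body presses on something with over 40 N, if the wrist force passes 120 N, or if a joint passes its speed limit or range.

### The arm

A 6-joint arm with a two-finger parallel gripper is mounted at the origin on a cart in front of the work surface, level with it; the furniture and walls round the work are solid. World frame = base frame: x ahead of the robot, y to its left, z up, the work surface at z = 0. Lengths are in m, angles in rad, forces in N, time in s.
With the tool pointing down it reaches from about 0.35 to 0.975 m from the base axis. Payload 4.9 kg.
Tool frame: the origin (TCP) lies at the very end of the fingers, on their centre line; the grasp point (between the pads) lies 19 mm behind it; z points along the fingers, y is the direction in which the jaws open and shut (so a half turn about z gives the same grasp; the last joint's range is limited). The gripper opens to 85 mm and grips with 20 to 120 N. Pads are 22 mm wide; open, the fingers measure 114 mm over their backs; the gripper's body (76 mm by 85 mm) begins 54 mm behind the grasp point. The pads swing forward as they close: fully open they stand 13 mm farther back than shut.
Start: joints at [0.996, 0.053, 1.613, -0, 1.476, -0.119], TCP at [0.275, 0.561, 0.193] pointing down, gripper open.
Joint ranges: [-3.01, 3.01], [-1.01, 2.22], [0.06, 2.58], [-1.02, 4.17], [0.09, 2.62], [-3.14, 3.14]. Speed limits (rad/s): [2.57, 2.57, 3.14, 3.14, 3.14, 3.14].

### API

Orientations are given as a unit quaternion [w, x, y, z].
In Python, from plant import state, grab_frame, camera_model, job_done, search_frame, masks_of, place_of gives the robot as it stands.
- The arm moves only by the tool drive_tool, never from a script. Its argument "series" is a list of rows, each a list of 2 entries, a list of its own where there are three numbers: the shift along the world's x, y, z in m, then the turn, a rotation vector about the world's x, y, z in degrees. A call has 1 to 8 rows; each row is the pose to reach, as a shift and turn from the pose commanded when the call began; what a row does not reach only later rows make up. A row lasts 1/10 s, in which the tool goes at most 50 mm and 8.59 degrees, less where a joint would pass 70% of its speed; a pose out of reach is approached as far as the arm can. A call with a gripper value outside its range is refused whole. "fingers" is the closure, from -1 (fully open) to 1 (shut), so that 0 is half open, set as the call begins (left out, the last holds). The fingers move at their own pace and stop on an object; the grip force is fixed at half the most. Time passes only in rows, so rows that repeat a pose let the fingers close. It gives the time, the measured TCP pose, the force and the opening at its end, in the units of the state.
- state(): the state, without advancing time (a new reading comes with each control period).
- grab_frame(name): name is "side" or "top" or "wrist"; returns the picture (384x512x3 uint8, red, green, blue); there is no depth.
- camera_model(name): a dict with "fovy" (degrees; the focal length in pixels is half the picture's height over the tangent of half this angle, whatever the lens; pixels are square), "cx", "cy" (the principal point, pixels), "D" ([k1, k2, p1, p2, k3] as OpenCV has them; the pictures are not rectified), "rvec" (rotation vector, rad) and "tvec" (3), from world to camera coordinates, as OpenCV has them. Camera axes: x right, y down, z forward; pixel columns grow to the right and rows downward; lengths in m; the calibration is good to about 2 mm. A picture is of the moment at which its call begins: read the wrist's pose just before it. camera_model takes no time and is no camera call; for the wrist camera it gives the pose at the moment of the call.
- job_done(): hands the job in, once; it reports no verdict.
Trained networks look in the newest picture that a camera, given by its name, has taken for a name from the list of things; names that differ only in an ending like _2 or _b are one class to them, and where a whole thing is asked for, a point or a joint stands for the part that bears it (a point fixed in the world has none). Each returns a list of dicts, best first, with "confidence" (0 to 1); they miss things now and then, are a little off and sometimes report something else, mostly with a low value. They report only what shows in the picture. A call takes as long as a camera call. They do not tell look-alikes from the thing itself.
- search_frame(camera, name): "location" ([x, y, z] in m, in world coordinates, good to about 4 mm: the middle of the surface that is visible of it).
- masks_of(camera, name): "pixels" (384x512 bool, what is visible of it).
- place_of(camera, name): "location" ([x, y, z] in m, in world coordinates, good to about 4 mm: a listed point, or the origin of a listed thing).
The state is a dict: "time": time; "joint_pos": joint angles; "joint_vel": joint speeds; "joint_efforts": joint torques, N m; "tool_pos": TCP position; "tool_rot": TCP orientation; "contact_force": force on the tool from outside, world axes, zero at the start; "ft_torque": the same for the moment, N m; "gripper_width": opening from 0.0 (shut) to 1.0 (fully open).
Only numpy, scipy, OpenCV 4.12 (cv2) and the standard library are available. Lean on these libraries where they do the work, as an engineer would, in place of code of your own. Each camera call takes 0.05 s, during which the arm holds its last target.

## Working session

There is one attempt and no reset: what is moved stays moved. The work goes in short steps, Python scripts to look and compute and a tool call to move; the robot and the scene stay as the last step left them, time stands still between calls to the robot, and variables do not carry over. Pictures are saved under pics/ and viewed, and the job is handed in when it is done.

Besides the shell and the picture viewer there is one more tool, called after ">>>" as name(argument=value, ...) on one line, values as JSON. drive_tool: Moves the arm, as the interface text tells. Its arguments: {"type":"object","properties":{"series":{"type":"array","items":{"type":"array"}},"fingers":{"type":"number"}},"required":["series"]}

```bash
ls; mkdir -p pics
cat > h.py <<'E'
import numpy as np, cv2
from plant import *
def save(cam,name):
    im=grab_frame(cam); cv2.imwrite(f'pics/{name}.png',im[:,:,::-1].copy()); return im
E
python3 - <<'E'
from h import *
s=state(); print({k:np.round(v,3) for k,v in s.items()})
for c in ['side','top','wrist']:
    save(c,c+'0')
    print(c,{k:np.round(v,3) for k,v in camera_model(c).items()})
for c in ['top','side']:
  for n in ['bend_1_center','bend_1_bow','bend_1_ends','rack','station_1','selector_grip','box_top','start_button_top','tape_measure','tape_roll']:
    print(c,n,[(np.round(d['location'],3).tolist(),round(d['confidence'],2)) for d in place_of(c,n)])
print(state()['time'])
E
```

```text
pics
{'time': np.float64(0.0), 'joint_pos': array([ 0.996,  0.053,  1.614,  0.   ,  1.476, -0.119]), 'joint_vel': array([-0.001,  0.003, -0.   , -0.   , -0.   ,  0.001]), 'joint_efforts': array([-2.0000e-03, -3.9367e+01, -3.7018e+01, -0.0000e+00,  7.0000e-03,
        0.0000e+00]), 'tool_pos': array([0.275, 0.561, 0.192]), 'tool_rot': array([-0.   ,  0.226,  0.974, -0.001]), 'contact_force': array([0.197, 0.076, 0.108]), 'ft_torque': array([-0.051,  0.009,  0.024]), 'gripper_width': np.float64(1.004)}
side {'fovy': np.float64(48.334), 'cx': np.float64(261.874), 'cy': np.float64(199.833), 'D': array([-0.034,  0.   ,  0.   ,  0.   ,  0.   ]), 'rvec': array([ 1.954, -0.092,  0.088]), 'tvec': array([-0.519,  0.114,  1.403])}
top {'fovy': np.float64(53.34), 'cx': np.float64(258.547), 'cy': np.float64(189.406), 'D': array([-0.041,  0.   ,  0.   ,  0.   ,  0.   ]), 'rvec': array([ 2.152, -2.107,  0.177]), 'tvec': array([0.055, 0.532, 1.077])}
wrist {'fovy': np.float64(65.125), 'cx': np.float64(257.232), 'cy': np.float64(192.787), 'D': array([-0.035,  0.   ,  0.   ,  0.   ,  0.   ]), 'rvec': 
[... 896 characters left out ...]
], 0.44)]
side bend_1_bow [([0.498, -0.089, 0.006], 0.6), ([0.498, 0.001, 0.002], 0.57)]
side bend_1_ends [([0.383, -0.114, 0.008], 0.79)]
side rack [([0.508, 0.257, 0.006], 0.73), ([0.624, 0.1, -0.001], 0.6)]
side station_1 [([0.618, 0.05, 0.065], 0.93), ([0.629, 0.136, 0.062], 0.85), ([0.639, 0.225, 0.06], 0.68), ([0.611, -0.03, 0.061], 0.56)]
side selector_grip [([0.443, -0.314, 0.074], 0.78), ([0.376, -0.337, 0.072], 0.54)]
side box_top [([0.383, -0.115, 0.006], 0.49), ([0.374, -0.34, 0.072], 0.19)]
side start_button_top [([0.375, -0.336, 0.074], 0.47)]
side tape_measure [([0.558, -0.175, -0.003], 0.95), ([0.443, -0.314, 0.074], 0.62)]
side tape_roll [([0.593, 0.418, -0.001], 0.48)]
1.15
```

View pics/top0.png

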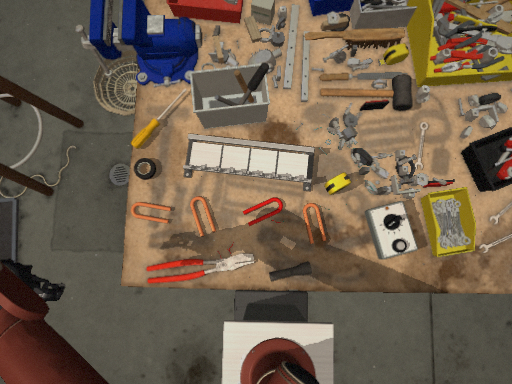

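View pics/side0.png

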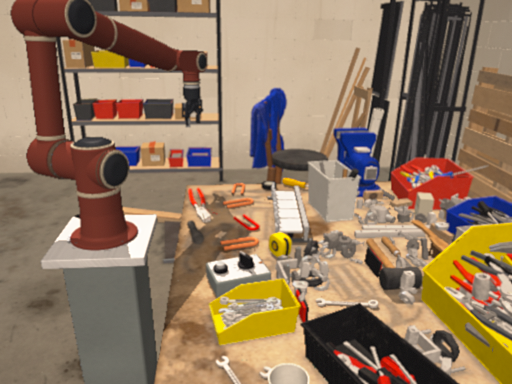

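View pics/wrist0.png

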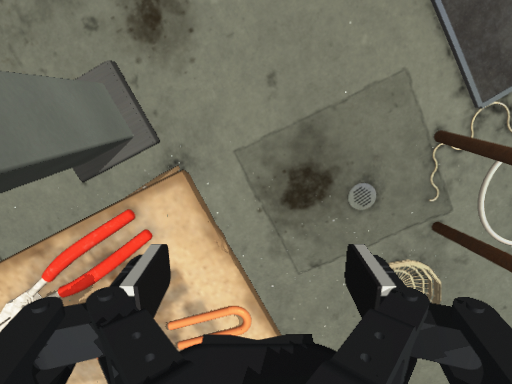

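```bash
cat >> h.py <<'E'
def unproj(cam,pts,z,m=None):
    m=m or camera_model(cam); f=192/np.tan(np.radians(m['fovy'])/2)
    K=np.array([[f,0,m['cx']],[0,f,m['cy']],[0,0,1]])
    u=cv2.undistortPoints(np.array(pts,float).reshape(-1,1,2),K,np.array(m['D'])).reshape(-1,2)
    R=cv2.Rodrigues(np.array(m['rvec']))[0]; t=np.array(m['tvec']).ravel()
    c=-R.T@t; d=np.c_[u,np.ones(len(u))]@R
    return c+d*((z-c[2])/d[:,2])[:,None]
def proj(cam,P,m=None):
    m=m or camera_model(cam); f=192/np.tan(np.radians(m['fovy'])/2)
    K=np.array([[f,0,m['cx']],[0,f,m['cy']],[0,0,1]])
    return cv2.projectPoints(np.array(P,float).reshape(-1,1,3),np.array(m['rvec']),np.array(m['tvec']),K,np.array(m['D']))[0].reshape(-1,2)
def tplpts():
    # points along U axis (local)
    a=np.linspace(-.06,.035,40); b=np.linspace(-np.pi/2,np.pi/2,25)
    return np.r_[np.c_[a,0*a-.019],np.c_[.035+.019*np.cos(b),.019*np.sin(b)],np.c_[a,0*a+.019]]
def bends(cam,im,m=None,z=0.006,minpx=60):
    hsv=cv2.cvtColor(im,cv2.COLOR_RGB2HSV)
    H,S,V=[hsv[:,:,i].astype(int) for i in range(3)]
    mask=((H>=5)&(H<=14)&(S>130)&(V>120)).astype(np.uint8)
    mask=cv2.morphologyEx(mask,cv2.MORPH_CLOSE,np.ones((3,3)))
    n,l,st,ce=cv2.connectedComponentsWithStats(mask)
    out=[]
    for i in range(1,n):
        if st[i,4]<minpx: continue
        ys,xs=np.where(l==i); P=unproj(cam,np.c_[xs,ys],z,m)[:,:2]
        c,(w,h),a=cv2.minAreaRect(P.astype(np.float32)*1000)
        out.append((i,st[i,4],c,(w,h),P,ce[i]))
    return out,mask
def fitU(P):
    from scipy.optimize import minimize
    from scipy.spatial import cKDTree
    T=tplpts(); best=None
    c0=P.mean(0)
    def cost(p):
        R=np.array([[np.cos(p[2]),-np.sin(p[2])],[np.sin(p[2]),np.cos(p[2])]])
        Q=T@R.T+p[:2]
        return np.mean(np.minimum(cKDTree(Q).query(P)[0],.03)**2)+np.mean(np.minimum(cKDTree(P).query(Q)[0],.03)**2)
    for a in np.arange(0,2*np.pi,np.pi/8):
        r=minimize(cost,[*c0,a],method='Nelder-Mead',options=dict(initial_simplex=[[*c0,a],[c0[0]+.01,c0[1],a],[c0[0],c0[1]+.01,a],[*c0,a+.2]]))
        if best is None or r.fun<best.fun: best=r
    return best.x,np.sqrt(best.fun)
E
python3 - <<'E'
from h import *
im=cv2.imread('pics/top0.png')[:,:,::-1].copy()
o,m=bends('top',im)
for b in o:
    print(b[1],np.round(b[2],0),np.round(b[3],0),np.round(b[5]),[np.round(v,4) for v in fitU(b[4])] if b[1]<900 else '')
cv2.imwrite('pics/crop.png',cv2.resize(im[170:280,100:460,::-1],None,fx=2.2,fy=2.2,interpolation=cv2.INTER_CUBIC))
cv2.imwrite('pics/crop2.png',cv2.resize(im[195:270,360:425,::-1],None,fx=8,fy=8,interpolation=cv2.INTER_CUBIC))
for k in ['top','side']: print(k,proj(k,[[.446,-.321,.08]]))
E
```

```text
321 [ 860. -241.] [ 20. 229.] [354.  92.] [array([ 0.8619, -0.2044,  1.7022]), np.float64(0.0218)]
313 [456. 237.] [120.  49.] [201. 214.] [array([0.4583, 0.2372, 0.3605]), np.float64(0.0036)]
321 [463. 394.] [120.  50.] [149. 211.] [array([0.463 , 0.3953, 1.4118]), np.float64(0.0037)]
294 [ 442. -100.] [119.  50.] [313. 220.] [array([ 0.4432, -0.1   ,  6.5313]), np.float64(0.0035)]
127 [183. 815.] [54. 26.] [  5. 303.] [array([0.1842, 0.7986, 0.7747]), np.float64(0.0218)]
297 [29. 83.] [ 33. 101.] [248. 368.] [array([0.0273, 0.0824, 2.8768]), np.float64(0.0152)]
top [[394.99438054 219.77311376]]
side [[246.56148609 256.62513721]]
```

View pics/crop2.png

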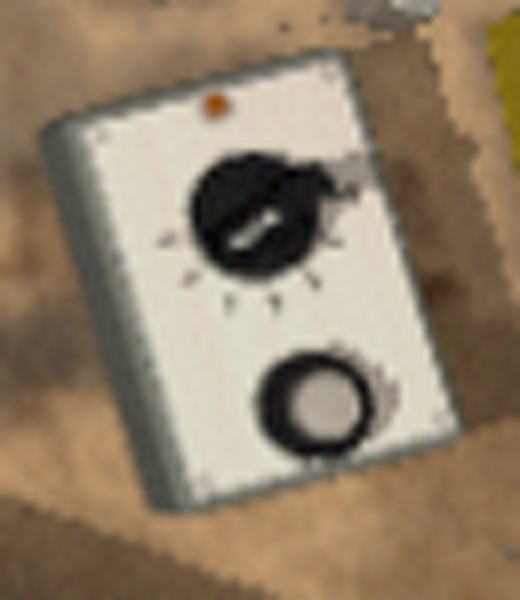

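View pics/crop.png

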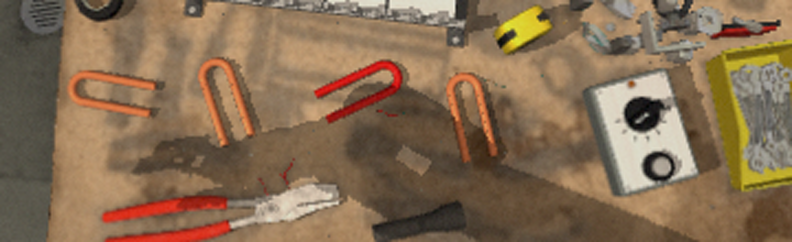

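Run:
```python
from h import *
from scipy.spatial.transform import Rotation as Ro
m=camera_model('wrist');R=cv2.Rodrigues(m['rvec'])[0];c=-R.T@m['tvec']
s=state();q=s['tool_rot'];T=Ro.from_quat(q[[1,2,3,0]]).as_matrix()
print(c,T.T@(c-s['tool_pos']),T.T@R.T)
print(np.round(T,3))
```

```text
[0.20808685 0.59320707 0.37260334] [ 0.07427439 -0.00073838 -0.17969942] [[-6.27680506e-04 -9.58197551e-01 -2.86106726e-01]
 [ 9.99999753e-01 -5.11050608e-04 -4.82312709e-04]
 [ 3.15935841e-04 -2.86106958e-01  9.58197636e-01]]
[[-0.898  0.44   0.   ]
 [ 0.44   0.898 -0.   ]
 [-0.    -0.    -1.   ]]
```

>>> drive_tool(series=[[[0.03, -0.02, 0.02], [0, 0, -8]], [[0.06, -0.06, 0.04], [0, 0, -16]], [[0.09, -0.1, 0.06], [0, 0, -24]], [[0.11, -0.15, 0.08], [0, 0, -32]], [[0.13, -0.195, 0.09], [0, 0, -40]], [[0.15, -0.24, 0.1], [0, 0, -48]], [[0.17, -0.285, 0.11], [0, 0, -56]], [[0.18, -0.33, 0.11], [0, 0, -60]]])

```text
time: 1.95
tool_pos: [0.4533, 0.2403, 0.304]
tool_rot: [0.001, 0.684, 0.729, 0.001]
contact_force: [-0.3, 0.6, -0.1]
gripper_width: 1.001
```

>>> drive_tool(series=[[[0, -0.05, 0], [0, 0, 0]], [[0, -0.1, 0], [0, 0, 0]], [[0, -0.15, 0], [0, 0, 0]], [[0, -0.2, 0], [0, 0, 0]], [[0, -0.25, 0], [0, 0, 0]], [[0, -0.3, 0], [0, 0, 0]], [[0, -0.35, 0], [0, 0, 0]], [[0, -0.4, 0], [0, 0, 0]]])

```text
time: 2.75
tool_pos: [0.4517, -0.1601, 0.3027]
tool_rot: [0.001, 0.683, 0.731, 0.0]
contact_force: [0.6, 0.2, -0.1]
gripper_width: 0.998
```

>>> drive_tool(series=[[[-0.015, -0.05, 0], [0, 0, 0]], [[-0.03, -0.1, 0], [0, 0, 0]], [[-0.03, -0.12, 0], [0, 0, 0]], [[-0.03, -0.12, 0], [0, 0, 0]]])

```text
time: 3.15
tool_pos: [0.4212, -0.2808, 0.3019]
tool_rot: [-0.0, 0.684, 0.729, -0.0]
contact_force: [-0.0, 0.6, -0.5]
gripper_width: 0.999
```

Run:
```python
from h import *
print(state()['tool_pos'],camera_model('wrist')['rvec'])
im=save('wrist','w1')
for n in ['selector_grip','box_top','start_button_top']:
    print(n,[(np.round(d['location'],3).tolist(),round(d['confidence'],2)) for d in place_of('wrist',n)])
```

```text
[ 0.42116769 -0.28077022  0.30189891] [-2.84932438 -0.08939071 -0.01037783]
selector_grip [([0.445, -0.316, 0.072], 0.94)]
box_top []
start_button_top [([0.376, -0.335, 0.072], 0.76)]
```

View pics/w1.png

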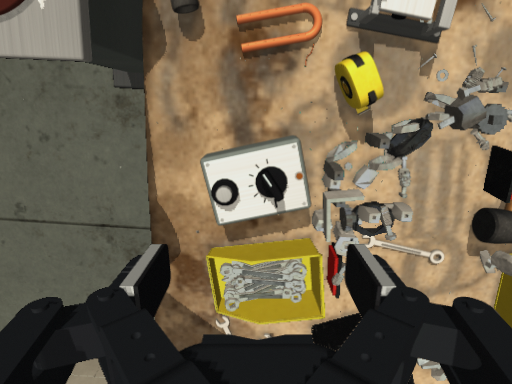

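Run:
```python
from h import *
im=cv2.imread('pics/w1.png')
cv2.imwrite('pics/w1c.png',cv2.resize(im[130:230,195:320],None,fx=6,fy=6,interpolation=cv2.INTER_CUBIC))
```

```text
(no output)
```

View pics/w1c.png

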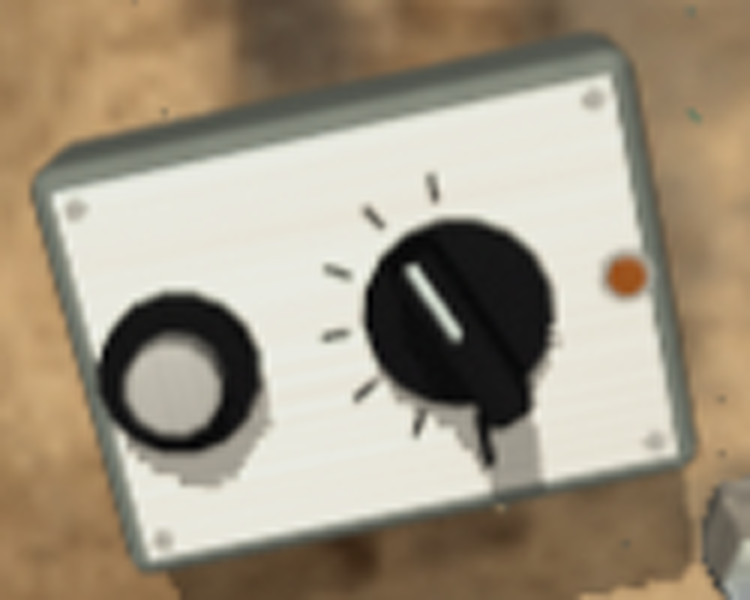

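Run:
```python
from h import *
t=np.array([[485,440],[418,422],[367,390],[335,335],[338,270],[372,215],[432,187]])/6+[195,130]
P=unproj('wrist',t,.052)[:,:2]
from scipy.optimize import least_squares
def f(p):
    k=np.arange(7); a=p[2]-k*np.pi/6
    r=np.full(7,p[3]); r[0]=p[4]
    return (np.c_[p[0]+r*np.cos(a),p[1]+r*np.sin(a)]-P).ravel()
r=least_squares(f,[.446,-.32,-1.5,.03,.03]); print(r.x,np.degrees(r.x[2]),np.abs(r.fun).max())
l=unproj('wrist',np.array([[460,340],[410,268]])/6+[195,130],.085)[:,:2];d=l[1]-l[0];print(l,np.degrees(np.arctan2(d[1],d[0])))
bx=np.array([[55,190],[615,72],[690,455],[150,565]])/6+[195,130]
B=unproj('wrist',bx,.052)[:,:2];print(B,B.mean(0));d=B[1]-B[0]+B[2]-B[3];y=np.arctan2(d[1],d[0]);print(y,B.mean(0)+.022*np.array([np.cos(y),np.sin(y)]),B.mean(0)-.048*np.array([np.cos(y),np.sin(y)]))
```

```text
[ 0.4439571  -0.31388992 -1.28658158  0.03102813  0.03502406] -73.71569448506648 0.000544070700943311
[[ 0.44290385 -0.31296951]
 [ 0.43025909 -0.29693258]] 128.2549615027977
[[ 0.34438268 -0.29117583]
 [ 0.47644966 -0.25369107]
 [ 0.50556035 -0.3480177 ]
 [ 0.37054261 -0.38728976]] [ 0.42423382 -0.32004359]
0.27984594136916874 [ 0.44537798 -0.31396702] [ 0.37810112 -0.33330155]
```

>>> drive_tool(series=[[[0.01, -0.01, -0.01], [0, 0, -8.5]], [[0.02, -0.02, -0.02], [0, 0, -17]], [[0.023, -0.033, -0.03], [0, 0, -25.5]], [[0.023, -0.033, -0.04], [0, 0, -34]], [[0.023, -0.033, -0.05], [0, 0, -42.5]], [[0.023, -0.033, -0.06], [0, 0, -51]], [[0.023, -0.033, -0.07], [0, 0, -59.5]], [[0.023, -0.033, -0.08], [0, 0, -68]]], fingers=0.1)

```text
time: 4.15
tool_pos: [0.4458, -0.3096, 0.2222]
tool_rot: [0.0, 0.975, 0.222, 0.0]
contact_force: [0.6, -0.4, 0.6]
gripper_width: 0.448
```

>>> drive_tool(series=[[[0, 0, -0.01], [0, 0, -8.5]], [[0, 0, -0.02], [0, 0, -17]], [[0, 0, -0.03], [0, 0, -25.5]], [[0, 0, -0.04], [0, 0, -34]], [[0, 0, -0.05], [0, 0, -42.5]], [[0, 0, -0.06], [0, 0, -51]], [[0, 0, -0.07], [0, 0, -59.5]], [[0, 0, -0.08], [0, 0, -68]]])

```text
time: 4.95
tool_pos: [0.4459, -0.3096, 0.1423]
tool_rot: [0.0, 0.933, -0.361, 0.0]
contact_force: [-0.3, -0.4, -0.3]
gripper_width: 0.456
```

>>> drive_tool(series=[[[0, 0, -0.01], [0, 0, -4]], [[0, 0, -0.03], [0, 0, -4]], [[0, 0, -0.03], [0, 0, -4]]])

```text
time: 5.25
tool_pos: [0.4442, -0.3083, 0.1096]
tool_rot: [-0.001, 0.921, -0.391, -0.002]
contact_force: [-0.6, -0.5, -0.9]
gripper_width: 0.447
```

Run:
```python
from h import *
s=state();print(s['tool_pos'],s['tool_rot'],s['joint_pos'],s['contact_force'])
q=s['tool_rot'];print(np.degrees(np.arctan2(2*q[2]**2-1,2*q[1]*q[2])))
save('wrist','w2')
```

```text
[ 0.44415166 -0.30831746  0.10961536] [-0.00095498  0.92055003 -0.39061581 -0.00245529] [-7.44560248e-01 -7.84587582e-02  1.88512544e+00  1.49818002e-04
  1.34019289e+00  1.62880530e+00] [-0.64596204 -0.48553135 -0.86579096]
-135.98552718514375
```

View pics/w2.png

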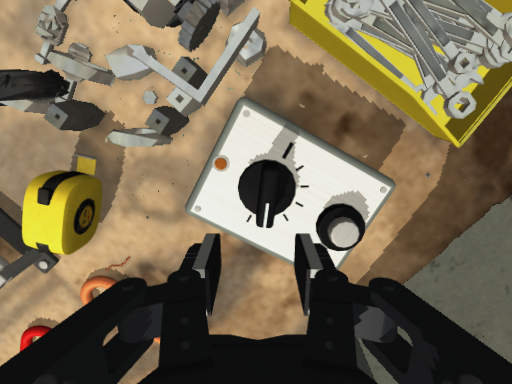

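Run:
```python
from h import *
im=cv2.imread('pics/w2.png')
cv2.imwrite('pics/w2c.png',cv2.resize(im[130:260,200:380],None,fx=4.4,fy=4.4,interpolation=cv2.INTER_CUBIC))
print(proj('wrist',[[.4442,-.314,.052],[.4442,-.314,.085],[.3775,-.3335,.052],[.3775,-.3335,.07],[.4442+.023*np.cos(np.radians(136.3)),-.314+.023*np.sin(np.radians(136.3)),.085]])-[200,130])
```

```text
[[ 60.37615294  59.55176651]
 [ 60.86650502  72.37215118]
 [131.7773998   95.5497781 ]
 [137.07857352 104.38589177]
 [ 62.01244225 101.61332864]]
```

View pics/w2c.png

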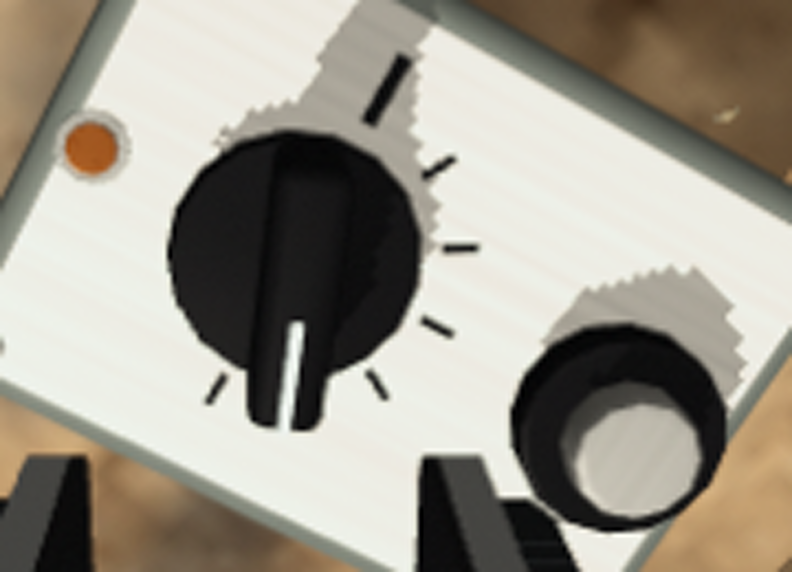

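Run:
```python
from h import *
t=np.array([[388,88],[440,167],[460,247],[438,328],[378,385],[216,389]])/4.4+[200,130]
K=np.array([0,1,2,3,4,6]); K=np.array([0,1,2,3,4,5]) if False else K
from scipy.optimize import least_squares
for K in ([0,1,2,3,4,6],[0,1,2,3,4,5]):
  K=np.array(K);P=unproj('wrist',t,.052)[:,:2]
  def f(p):
    a=p[2]-K*np.pi/6
    r=np.full(6,p[3]); r[0]=p[4]
    return (np.c_[p[0]+r*np.cos(a),p[1]+r*np.sin(a)]-P).ravel()
  r=least_squares(f,[.446,-.32,-1.5,.03,.03]); print(r.x,np.degrees(r.x[2]),np.abs(r.fun).max())
l=unproj('wrist',np.array([[297,322],[286,430]])/4.4+[200,130],.085)[:,:2];d=l[1]-l[0];print(l,np.degrees(np.arctan2(d[1],d[0])))
print(state()['tool_pos'])
```

```text
[ 0.44165    -0.31905559 -1.29836385  0.03128262  0.03514792] -74.3907688616127 0.000250311060823849
[ 0.4478883  -0.32087487 -1.4627137   0.0350246   0.03219232] -83.8073214749666 0.006078956019219817
[[ 0.44031911 -0.31688377]
 [ 0.42816594 -0.30189481]] 129.03541710200776
[ 0.4448343  -0.30916146  0.11118297]
```

>>> drive_tool(series=[[[-0.003, -0.009, -0.005], [0, 0, -4]], [[-0.003, -0.009, -0.012], [0, 0, -4]], [[-0.003, -0.009, -0.012], [0, 0, -4]]])

```text
time: 5.6
tool_pos: [0.4421, -0.3194, 0.1001]
tool_rot: [-0.0, 0.906, -0.423, -0.0]
contact_force: [-0.2, 0.2, -0.1]
gripper_width: 0.453
```

Run:
```python
from h import *
s=state();print(s['tool_pos'],s['tool_rot'])
im=save('wrist','w3')[:,:,::-1]
s=state();print(s['tool_pos'],s['tool_rot'])
cv2.imwrite('pics/w3c.png',cv2.resize(im[130:280,180:360],None,fx=4,fy=4,interpolation=cv2.INTER_CUBIC))
```

```text
[ 0.44214819 -0.3193889   0.10010021] [-2.54590443e-04  9.06246229e-01 -4.22750031e-01 -3.44109272e-04]
[ 0.44222552 -0.31950337  0.1003469 ] [-1.71051203e-04  9.06207169e-01 -4.22833887e-01 -2.02080966e-04]
```

View pics/w3c.png

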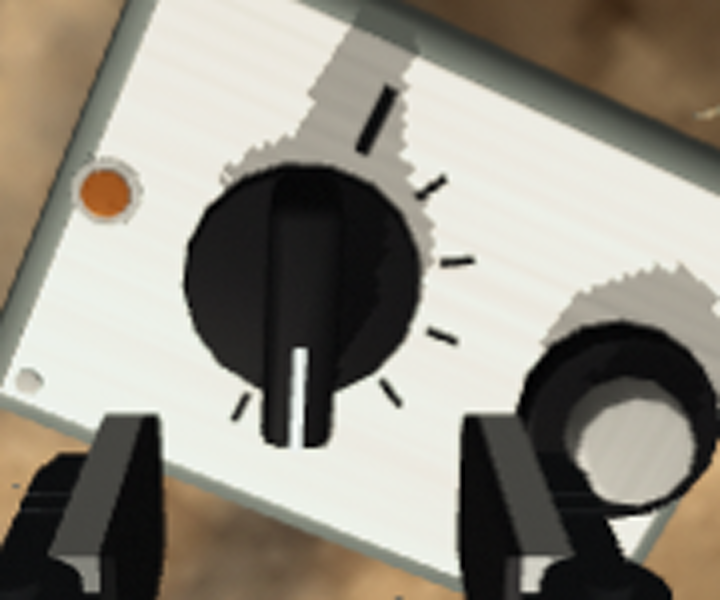

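Run:
```python
from h import *
t=np.array([[378,119],[431,188],[457,261],[442,337],[390,393],[241,407]])/4+[180,130]
from scipy.optimize import least_squares
K=np.array([0,1,2,3,4,6]);P=unproj('wrist',t,.052)[:,:2]
def f(p):
    a=p[2]-K*np.pi/6
    r=np.full(6,p[3]); r[0]=p[4]
    return (np.c_[p[0]+r*np.cos(a),p[1]+r*np.sin(a)]-P).ravel()
r=least_squares(f,[.446,-.32,-1.5,.03,.03]); print(r.x,np.degrees(r.x[2]),np.abs(r.fun).max())
l=unproj('wrist',np.array([[300,350],[296,447]])/4+[180,130],.085)[:,:2];d=l[1]-l[0];print(l,np.degrees(np.arctan2(d[1],d[0])))
q=state()['tool_rot'];print(np.degrees(np.arctan2(2*q[2]**2-1,2*q[1]*q[2])))
```

```text
[ 0.44129571 -0.31832912 -1.29855175  0.03096373  0.03491907] -74.40153469264946 0.00019136637532646272
[[ 0.43975868 -0.31607298]
 [ 0.4284403  -0.30138079]] 127.60949032984092
-140.0272635316058
```

>>> drive_tool(series=[[[0, 0.001, -0.01], [0, 0, -2]], [[0, 0.001, -0.02], [0, 0, -2]], [[0, 0.001, -0.029], [0, 0, -2]], [[0, 0.001, -0.029], [0, 0, -2]]])

```text
time: 6.05
tool_pos: [0.4412, -0.318, 0.0694]
tool_rot: [-0.001, 0.899, -0.439, -0.002]
contact_force: [0.2, -0.4, 0.3]
gripper_width: 0.45
```

>>> drive_tool(series=[[[0, 0, 0], [0, 0, 0]], [[0, 0, 0], [0, 0, 0]], [[0, 0, 0], [0, 0, 0]], [[0, 0, 0], [0, 0, 0]], [[0, 0, 0], [0, 0, 0]]], fingers=1)

```text
time: 6.55
tool_pos: [0.4423, -0.3192, 0.0716]
tool_rot: [0.0, 0.898, -0.439, 0.0]
contact_force: [-0.7, -1.0, 0.4]
gripper_width: -0.002
```

Run:
```python
from h import *
im=save('wrist','w4')
print(state()['tool_pos'],state()['gripper_width'])
```

```text
[ 0.44223728 -0.31916094  0.07154227] -0.003563287692970108
```

View pics/w4.png

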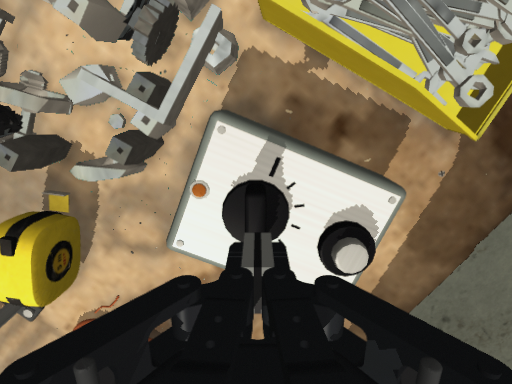

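Run:
```python
from h import *
s=state();p=s['tool_pos'];print(proj('wrist',[p,p+[0,0,.019],[.4413,-.3183,.052],[.4413,-.3183,.085],[.4413-.014,-.3183+.0182,.085]]))
im=cv2.imread('pics/w4.png')
cv2.imwrite('pics/w4c.png',cv2.resize(im[150:300,180:340],None,fx=4.9,fy=4,interpolation=cv2.INTER_CUBIC))
s=save('side','s4'); cv2.imwrite('pics/s4c.png',cv2.resize(s[190:310,180:300,::-1],None,fx=5,fy=5,interpolation=cv2.INTER_CUBIC))
```

```text
[[255.24748455 220.2007529 ]
 [255.06421591 232.43950672]
 [255.70682206 211.47529772]
 [255.47856367 230.54345218]
 [255.36090088 264.44345952]]
```

View pics/w4c.png

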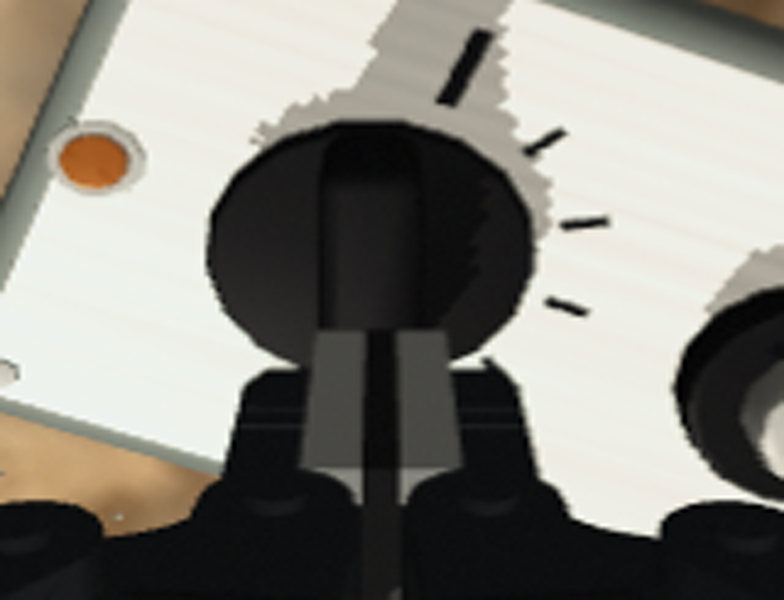

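View pics/s4c.png

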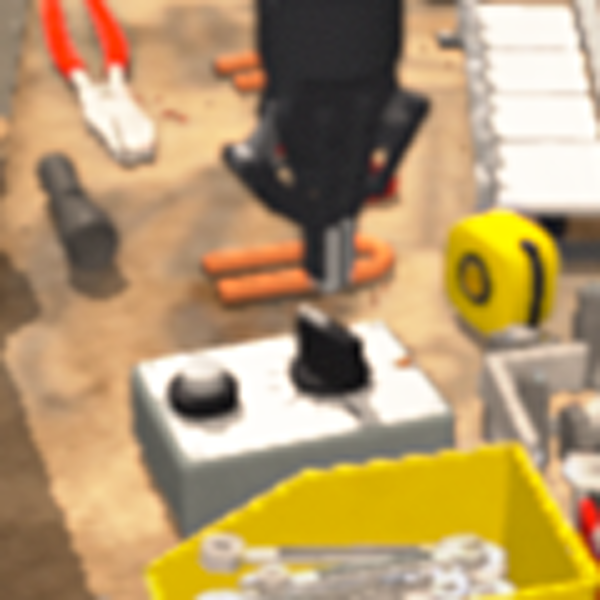

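Run:
```python
from h import *
from scipy.spatial.transform import Rotation as Ro
s=state();p=s['tool_pos'];q=s['tool_rot'];T=Ro.from_quat(q[[1,2,3,0]]).as_matrix()
for dz in [0,-.01,-.02,-.03,-.04]:
    L=np.array([[0,0,dz],[.011,-.005,dz],[.011,.005,dz]])
    W=p+L@T.T
    print(dz,np.round(proj('wrist',W)).tolist(),np.round(proj('side',W)).tolist(),np.round(proj('top',W)).tolist())
print(np.round(proj('side',[[.4413,-.3183,.052],[.4413,-.3183,.085],[.4442,-.314,.052],[.4442,-.314,.085]])).tolist())
print(s['joint_pos'],s['gripper_width'])
t=save('top','t4'); cv2.imwrite('pics/t4c.png',cv2.resize(t[180:280,340:440,::-1],None,fx=6,fy=6,interpolation=cv2.INTER_CUBIC))
```

```text
0 [[255.0, 220.0], [247.0, 204.0], [263.0, 204.0]] [[245.0, 259.0], [249.0, 260.0], [246.0, 261.0]] [[393.0, 221.0], [395.0, 218.0], [397.0, 220.0]]
-0.01 [[255.0, 226.0], [247.0, 209.0], [263.0, 209.0]] [[245.0, 256.0], [249.0, 257.0], [246.0, 258.0]] [[395.0, 221.0], [396.0, 217.0], [399.0, 220.0]]
-0.02 [[255.0, 233.0], [246.0, 215.0], [264.0, 215.0]] [[245.0, 252.0], [249.0, 253.0], [246.0, 255.0]] [[396.0, 221.0], [398.0, 217.0], [400.0, 220.0]]
-0.03 [[255.0, 241.0], [246.0, 222.0], [264.0, 222.0]] [[245.0, 249.0], [249.0, 250.0], [246.0, 251.0]] [[397.0, 220.0], [399.0, 217.0], [401.0, 219.0]]
-0.04 [[255.0, 249.0], [245.0, 230.0], [265.0, 230.0]] [[245.0, 246.0], [249.0, 247.0], [247.0, 248.0]] [[398.0, 220.0], [400.0, 216.0], [403.0, 219.0]]
[[245.0, 265.0], [245.0, 255.0], [246.0, 265.0], [246.0, 254.0]]
[-7.61638363e-01 -2.95883578e-02  1.90615526e+00  3.89313216e-05
  1.26480139e+00  1.71874872e+00] 0.00012671385519897604
```

View pics/t4c.png

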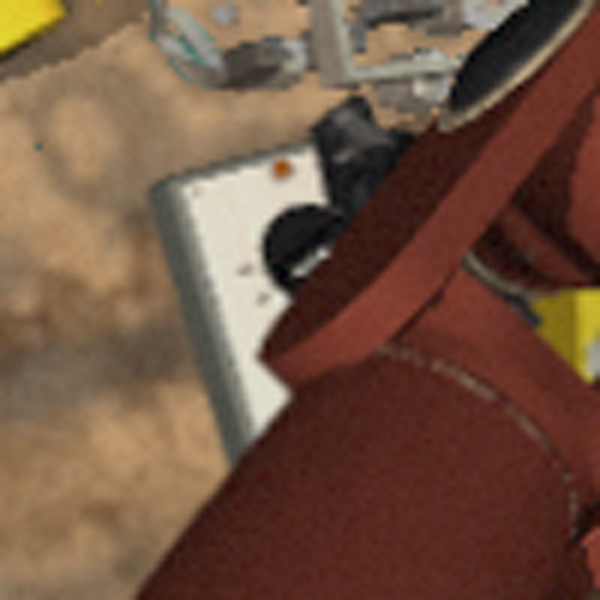

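>>> drive_tool(series=[[[0, 0, -0.004], [0, 0, 0]], [[0, 0, -0.008], [0, 0, 0]], [[0, 0, -0.012], [0, 0, 0]], [[0, 0, -0.012], [0, 0, 0]]])

```text
time: 7.1
tool_pos: [0.4416, -0.3185, 0.0581]
tool_rot: [-0.0, 0.898, -0.439, -0.001]
contact_force: [-0.5, -0.4, 0.3]
gripper_width: -0.006
```

>>> drive_tool(series=[[[0, 0, -0.003], [0, 0, 0]], [[0, 0, -0.006], [0, 0, 0]], [[0, 0, -0.006], [0, 0, 0]]])

```text
time: 7.4
tool_pos: [0.4419, -0.3188, 0.0528]
tool_rot: [-0.0, 0.898, -0.439, -0.0]
contact_force: [1.0, 0.5, -0.4]
gripper_width: -0.003
```

Run:
```python
from h import *
im=save('wrist','w5')[:,:,::-1]
cv2.imwrite('pics/w5c.png',cv2.resize(im[150:300,180:340],None,fx=4,fy=4,interpolation=cv2.INTER_CUBIC))
s=save('side','s5'); cv2.imwrite('pics/s5c.png',cv2.resize(s[190:310,180:300,::-1],None,fx=5,fy=5,interpolation=cv2.INTER_CUBIC))
```

View pics/w5c.png

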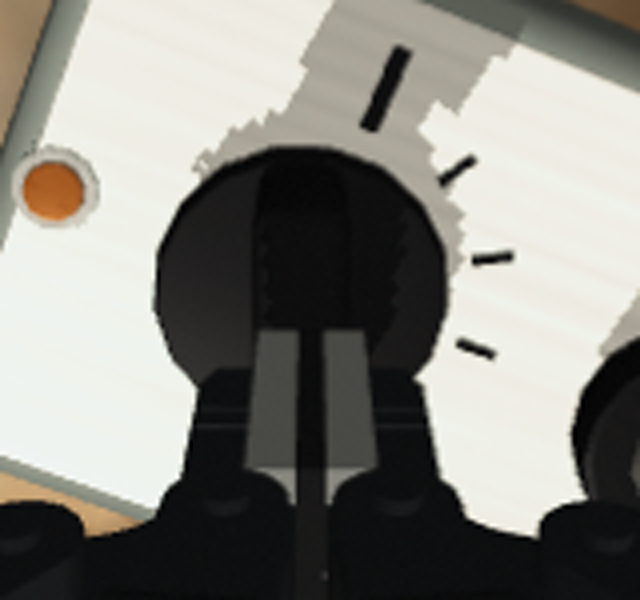

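View pics/s5c.png

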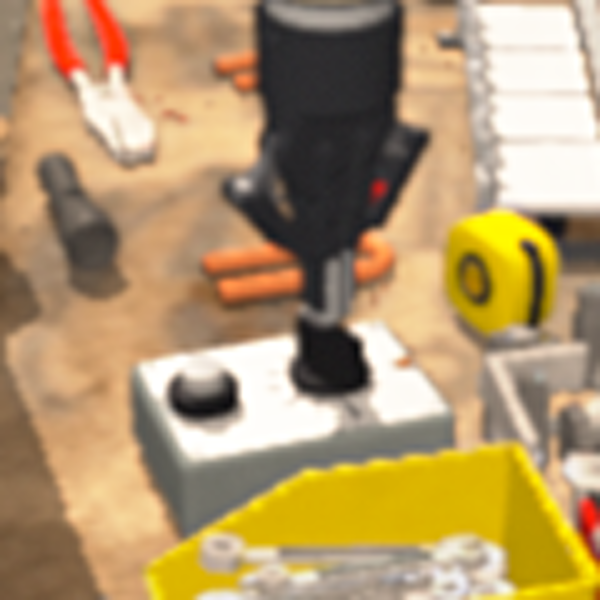

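>>> drive_tool(series=[[[0, 0, -0.002], [0, 0, 0]], [[0, 0, -0.002], [0, 0, 0]]])

```text
time: 7.7
tool_pos: [0.4421, -0.319, 0.0512]
tool_rot: [-0.0, 0.898, -0.439, -0.0]
contact_force: [-0.8, -0.1, 0.2]
gripper_width: 0.002
```

>>> drive_tool(series=[[[0, 0, -0.002], [0, 0, 0]], [[0, 0, -0.002], [0, 0, 0]]])

```text
time: 7.9
tool_pos: [0.442, -0.3189, 0.049]
tool_rot: [-0.0, 0.898, -0.439, -0.0]
contact_force: [-0.5, 0.7, -0.3]
gripper_width: 0.001
```

>>> drive_tool(series=[[[0, 0, -0.002], [0, 0, 0]], [[0, 0, -0.002], [0, 0, 0]]])

```text
time: 8.1
tool_pos: [0.4422, -0.3191, 0.0472]
tool_rot: [0.0, 0.898, -0.439, 0.0]
contact_force: [-0.0, 0.2, -0.1]
gripper_width: 0.003
```

>>> drive_tool(series=[[[0, 0, -0.002], [0, 0, 0]], [[0, 0, -0.002], [0, 0, 0]]])

```text
time: 8.3
tool_pos: [0.4424, -0.3193, 0.0471]
tool_rot: [0.0, 0.898, -0.439, -0.0]
contact_force: [-4.1, 3.4, 9.4]
gripper_width: -0.005
```

>>> drive_tool(series=[[[0, 0, -0.002], [0, 0, 0]], [[0, 0, -0.002], [0, 0, 0]]])

```text
time: 8.5
tool_pos: [0.4425, -0.3194, 0.047]
tool_rot: [0.0, 0.898, -0.439, -0.0]
contact_force: [-6.9, 6.4, 18.4]
gripper_width: 0.001
```

Run:
```python
from h import *
im=save('wrist','w6')[:,:,::-1]
cv2.imwrite('pics/w6c.png',cv2.resize(im[150:300,180:340],None,fx=4,fy=4,interpolation=cv2.INTER_CUBIC))
s=save('side','s6'); cv2.imwrite('pics/s6c.png',cv2.resize(s[190:310,180:300,::-1],None,fx=5,fy=5,interpolation=cv2.INTER_CUBIC))
```

```text
(no output)
```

View pics/w6c.png

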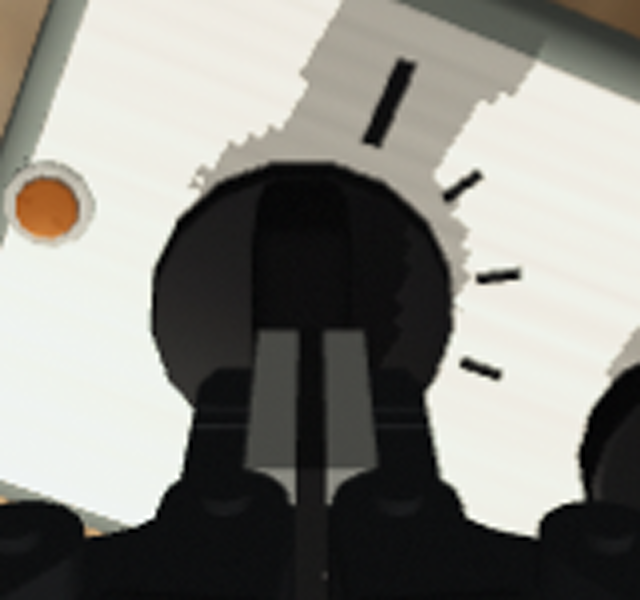

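View pics/s6c.png

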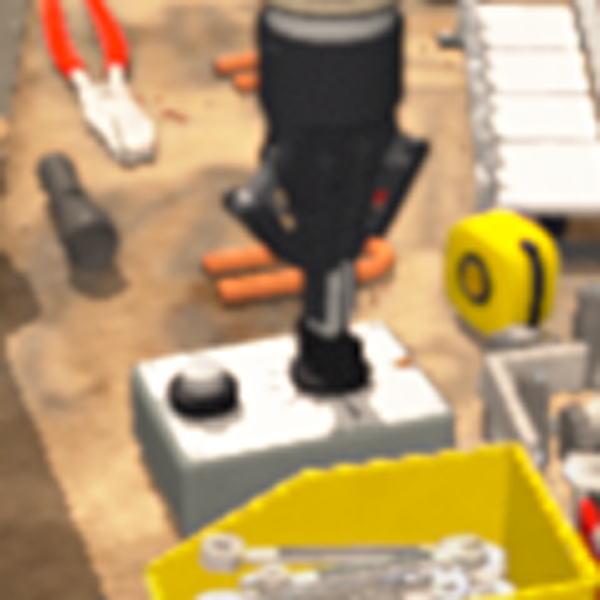

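>>> drive_tool(series=[[[0, 0, 0.012], [0, 0, 0]], [[0, 0, 0.024], [0, 0, 0]], [[0, 0, 0.024], [0, 0, 0]], [[0, 0, 0.024], [0, 0, 0]]], fingers=0.3)

```text
time: 9.0
tool_pos: [0.4423, -0.3192, 0.0676]
tool_rot: [0.0, 0.898, -0.439, 0.0]
contact_force: [-0.5, 0.3, 0.5]
gripper_width: 0.351
```

>>> drive_tool(series=[[[0, 0, -0.012], [0, 0, 0]], [[0, 0, -0.024], [0, 0, 0]], [[0, 0, -0.036], [0, 0, 0]], [[0, 0, -0.036], [0, 0, 0]]])

```text
time: 9.4
tool_pos: [0.4401, -0.3171, 0.0276]
tool_rot: [-0.001, 0.898, -0.439, -0.003]
contact_force: [-0.8, 0.0, -0.5]
gripper_width: 0.351
```

>>> drive_tool(series=[[[0, 0, 0], [0, 0, 0]], [[0, 0, 0], [0, 0, 0]], [[0, 0, 0], [0, 0, 0]], [[0, 0, 0], [0, 0, 0]]], fingers=1)

```text
time: 9.8
tool_pos: [0.4427, -0.3177, 0.0306]
tool_rot: [-0.001, 0.898, -0.439, 0.0]
contact_force: [3.3, 1.7, -5.5]
gripper_width: 0.136
```

>>> drive_tool(series=[[[0, 0, 0], [0, 0, 8]], [[0, 0, 0], [0, 0, 16]], [[0, 0, 0], [0, 0, 24]], [[0, 0, 0], [0, 0, 32]], [[0, 0, 0], [0, 0, 40]], [[0, 0, 0], [0, 0, 48]], [[0, 0, 0], [0, 0, 56]], [[0, 0, 0], [0, 0, 64]]])

```text
time: 10.6
tool_pos: [0.4427, -0.3184, 0.0306]
tool_rot: [-0.0, 0.994, 0.106, 0.001]
contact_force: [4.1, 1.7, -6.8]
gripper_width: 0.138
```

>>> drive_tool(series=[[[0, 0, 0], [0, 0, 8]], [[0, 0, 0], [0, 0, 16]], [[0, 0, 0], [0, 0, 24]], [[0, 0, 0], [0, 0, 32]], [[0, 0, 0], [0, 0, 40]], [[0, 0, 0], [0, 0, 48]], [[0, 0, 0], [0, 0, 56]], [[0, 0, 0], [0, 0, 64]]])

```text
time: 11.4
tool_pos: [0.4433, -0.3188, 0.0306]
tool_rot: [0.001, 0.787, 0.617, 0.001]
contact_force: [6.0, -1.0, -8.4]
gripper_width: 0.133
```

Run:
```python
from h import *
s=state();q=s['tool_rot'];print(np.degrees(np.arctan2(2*q[2]**2-1,2*q[1]*q[2])),s['ft_torque'],s['contact_force'],s['gripper_width'],s['tool_pos'])
im=save('wrist','w7')[:,:,::-1]
cv2.imwrite('pics/w7c.png',cv2.resize(im[130:300,170:350],None,fx=4,fy=4,interpolation=cv2.INTER_CUBIC))
```

```text
-13.80076849267156 [-0.24342571 -1.12133614  0.03024389] [ 5.95059702 -1.03065971 -8.41710881] 0.13310637559055338 [ 0.44330009 -0.31876259  0.03062259]
```

View pics/w7c.png

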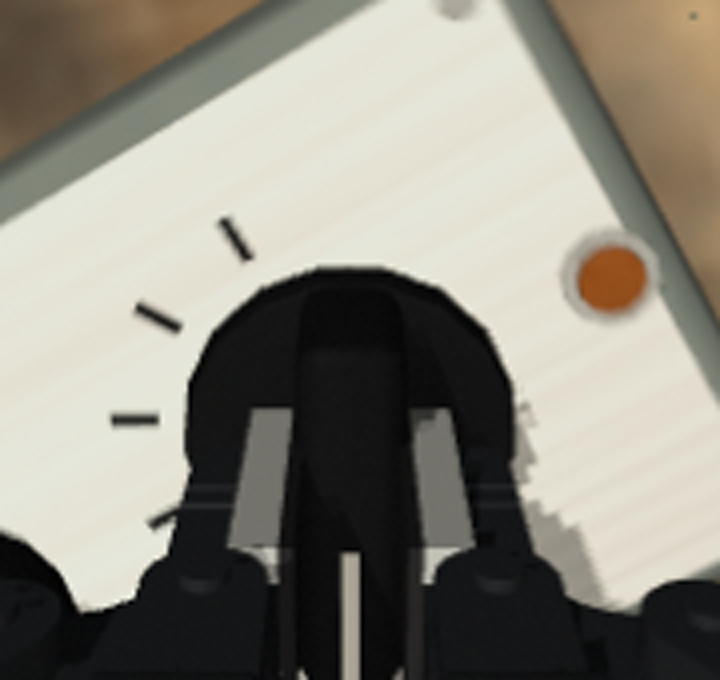

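>>> drive_tool(series=[[[0, 0, 0], [0, 0, 8]], [[0, 0, 0], [0, 0, 16]], [[0, 0, 0], [0, 0, 24]], [[0, 0, 0], [0, 0, 31]], [[0, 0, 0], [0, 0, 31]], [[0, 0, 0], [0, 0, 31]]])

```text
time: 12.05
tool_pos: [0.4436, -0.3186, 0.0306]
tool_rot: [0.002, 0.596, 0.803, 0.001]
contact_force: [6.5, -1.9, -8.3]
gripper_width: 0.136
```

Run:
```python
from h import *
s=state();q=s['tool_rot'];print(np.degrees(np.arctan2(2*q[2]**2-1,2*q[1]*q[2])),s['ft_torque'],s['contact_force'],s['gripper_width'],s['tool_pos'])
```

```text
16.780601801384197 [-0.08116646 -1.25409737 -0.47263436] [ 6.54517226 -1.87424549 -8.28986558] 0.1362612198247311 [ 0.44362537 -0.31864172  0.03061311]
```

>>> drive_tool(series=[[[0, 0, 0], [0, 0, 0]], [[0, 0, 0], [0, 0, 0]], [[0, 0, 0.02], [0, 0, 0]], [[0, 0, 0.06], [0, 0, 0]], [[0, 0, 0.11], [0, 0, 0]], [[0, 0.03, 0.16], [0, 0, 8]], [[0, 0.08, 0.18], [0, 0, 16]], [[0, 0.13, 0.18], [0, 0, 24]]], fingers=0)

```text
time: 12.85
tool_pos: [0.444, -0.1997, 0.2165]
tool_rot: [0.005, 0.414, 0.91, -0.001]
contact_force: [1.2, 0.6, 0.6]
gripper_width: 0.502
```

>>> drive_tool(series=[[[0, 0.01, 0], [0, 0, 8]], [[0, 0.03, 0], [0, 0, 16]], [[0, 0.05, 0], [0, 0, 24]], [[0, 0.06, 0], [0, 0, 32]], [[0, 0.07, 0], [0, 0, 40]], [[0, 0.08, 0], [0, 0, 48]], [[0, 0.09, 0], [0, 0, 56]], [[0, 0.09, 0], [0, 0, 62]]], fingers=-0.5)

```text
time: 13.65
tool_pos: [0.4423, -0.1081, 0.2114]
tool_rot: [0.001, -0.115, 0.993, -0.0]
contact_force: [-0.5, -0.2, -0.8]
gripper_width: 0.751
```

Run:
```python
from h import *
s=state();q=s['tool_rot'];print(np.degrees(np.arctan2(2*q[2]**2-1,2*q[1]*q[2])),s['gripper_width'],s['tool_pos'])
im=save('top','t8');
cv2.imwrite('pics/t8c.png',cv2.resize(im[180:280,340:440,::-1],None,fx=6,fy=6,interpolation=cv2.INTER_CUBIC))
mw=camera_model('wrist');wi=save('wrist','w8')
for d in place_of('wrist','bend_1_center'): print(np.round(d['location'],3),d['confidence'])
for cam,i,m in [('top',im,None),('wrist',wi,mw)]:
  o,_=bends(cam,i,m,minpx=200)
  for b in o:
    if b[1]<12000 and max(b[3])<140 and max(b[3])>80: print(cam,b[1],np.round(b[2]),np.round(b[3]),[np.round(v,4) for v in fitU(b[4])])
```

```text
103.23769519100102 0.7509062395619738 [ 0.44226642 -0.10807487  0.21143129]
[0.474 0.047 0.008] 0.82
[ 0.442 -0.103  0.006] 0.72
top 315 [456. 237.] [120.  50.] [array([0.4586, 0.2374, 0.3646]), np.float64(0.0036)]
top 329 [463. 395.] [121.  50.] [array([0.463 , 0.3953, 1.4132]), np.float64(0.0038)]
wrist 1705 [ 440. -100.] [120.  49.] [array([ 0.441 , -0.1001,  0.2268]), np.float64(0.0035)]
wrist 1187 [456. 237.] [120.  50.] [array([0.457 , 0.2369, 0.3666]), np.float64(0.0033)]
```

View pics/t8c.png

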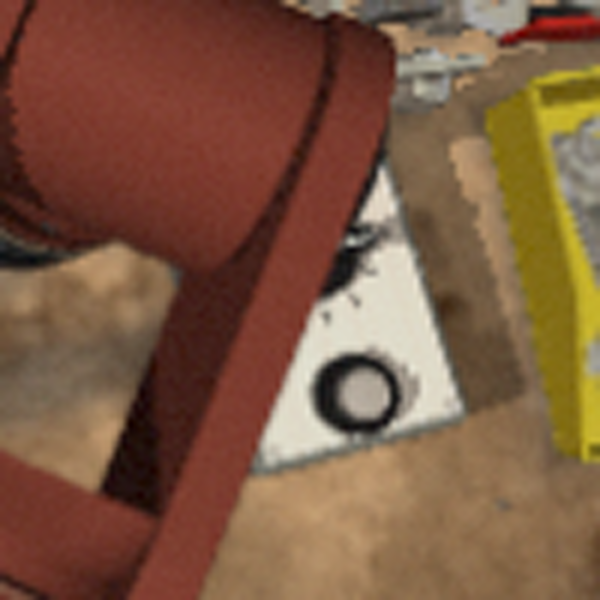

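View pics/w8.png

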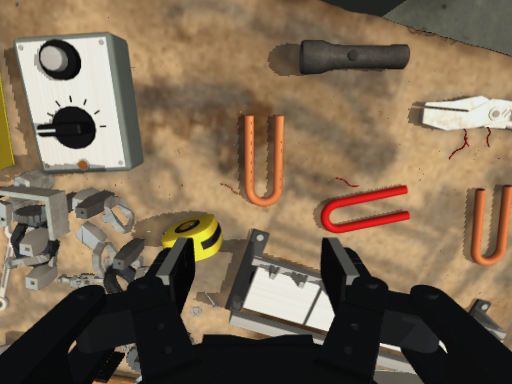

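>>> drive_tool(series=[[[-0.001, 0.008, -0.045], [0, 0, 0]], [[-0.001, 0.008, -0.09], [0, 0, 0]], [[-0.001, 0.008, -0.135], [0, 0, 0]], [[-0.001, 0.008, -0.18], [0, 0, 0]], [[-0.001, 0.008, -0.205], [0, 0, 0]], [[-0.001, 0.008, -0.21], [0, 0, 0]], [[-0.001, 0.008, -0.21], [0, 0, 0]]])

```text
time: 14.5
tool_pos: [0.4409, -0.1009, 0.0004]
tool_rot: [-0.001, -0.111, 0.994, 0.0]
contact_force: [0.6, 0.1, 0.1]
gripper_width: 0.748
```

Run:
```python
from h import *
mw=camera_model('wrist');wi=save('wrist','w9')
s=state();q=s['tool_rot'];print(np.degrees(np.arctan2(2*q[2]**2-1,2*q[1]*q[2])),s['gripper_width'],s['tool_pos'])
```

```text
102.82024413156545 0.7506650458991948 [ 0.44220108 -0.10135462  0.00189505]
```

View pics/w9.png

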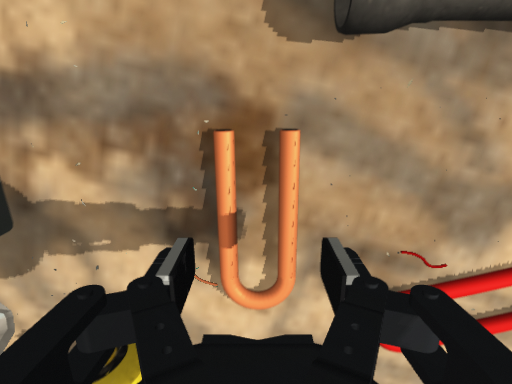

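>>> drive_tool(series=[[[0, 0.001, -0.015], [0, 0, 0.5]], [[0, 0.001, -0.028], [0, 0, 0.5]], [[0, 0.001, -0.035], [0, 0, 0.5]], [[0, 0.001, -0.037], [0, 0, 0.5]], [[0, 0.001, -0.037], [0, 0, 0.5]]])

```text
time: 15.05
tool_pos: [0.4412, -0.0998, -0.0363]
tool_rot: [-0.0, -0.116, 0.993, 0.0]
contact_force: [-0.7, 0.6, -0.0]
gripper_width: 0.75
```

>>> drive_tool(series=[[[0, 0, 0], [0, 0, 0]], [[0, 0, 0], [0, 0, 0]], [[0, 0, 0], [0, 0, 0]], [[0, 0, 0], [0, 0, 0]]], fingers=1)

```text
time: 15.45
tool_pos: [0.4419, -0.1001, -0.035]
tool_rot: [0.0, -0.117, 0.993, -0.0]
contact_force: [-3.0, 1.2, 5.3]
gripper_width: 0.551
```

Run:
```python
from h import *
mw=camera_model('wrist');wi=save('wrist','w10')
s=state();q=s['tool_rot'];print(np.degrees(np.arctan2(2*q[2]**2-1,2*q[1]*q[2])),s['gripper_width'],s['tool_pos'],s['contact_force'])
```

```text
103.38250391122858 0.5437147758193912 [ 0.44191292 -0.10011327 -0.03500933] [-1.98888088  1.1710836   6.20912584]
```

View pics/w10.png

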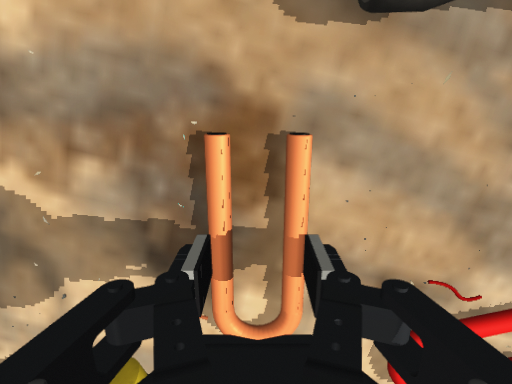

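>>> drive_tool(series=[[[0, 0, 0.02], [0, 0, 0]], [[0, 0, 0.05], [0, 0, 0]], [[0, 0, 0.09], [0, 0, 0]], [[0, 0, 0.13], [0, 0, 0]], [[0, 0, 0.17], [0, 0, 0]], [[0, 0, 0.18], [0, 0, 0]], [[0, 0, 0.18], [0, 0, 0]]])

```text
time: 16.2
tool_pos: [0.4426, -0.1003, 0.146]
tool_rot: [0.002, -0.117, 0.993, -0.001]
contact_force: [-0.4, -0.3, -0.6]
gripper_width: 0.545
```

```bash
cat >> h.py <<'E'
def yaw(s=None):
    q=(s or state())['tool_rot'];return np.degrees(np.arctan2(q[2]**2-q[1]**2,2*q[1]*q[2]))
E
python3 - <<'E'
from h import *
mw=camera_model('wrist');wi=save('wrist','w11')
s=state();print(yaw(s),s['gripper_width'],s['tool_pos'],s['contact_force'])
o,_=bends('wrist',wi,mw,minpx=200,z=s['tool_pos'][2]+.035+.006)
for b in o: print(b[1],np.round(b[2]),np.round(b[3]),[np.round(v,4) for v in fitU(b[4])])
print([(np.round(d['location'],3).tolist(),round(d['confidence'],2)) for d in place_of('wrist','station_1')],
[(np.round(d['location'],3).tolist(),round(d['confidence'],2)) for d in place_of('wrist','rack')])
E
```

```text
103.38415172542365 0.546057749361035 [ 0.44120649 -0.09979357  0.1434948 ] [-5.86021906e-01 -1.96875376e-03 -1.97155664e+00]
8891 [ 440. -101.] [117.  50.] [array([ 0.4421, -0.1002,  6.5121]), np.float64(0.0035)]
421 [412.  30.] [49.  5.] [array([0.4119, 0.0522, 3.9622]), np.float64(0.0235)]
[([0.609, -0.03, 0.063], 0.95), ([0.622, 0.058, 0.059], 0.75)] [([0.627, 0.095, -0.0], 0.83)]
```

View pics/w11.png

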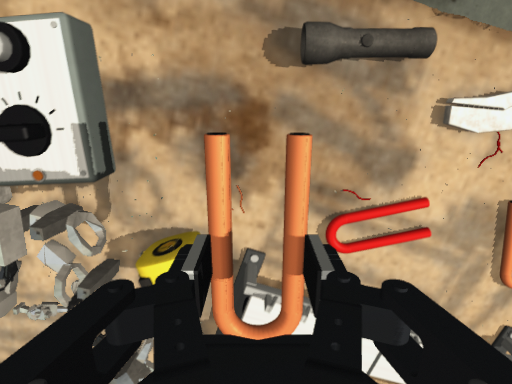

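>>> drive_tool(series=[[[0.035, 0.015, 0], [0, 0, -5]], [[0.07, 0.03, 0], [0, 0, -10]], [[0.11, 0.045, -0.01], [0, 0, -15]], [[0.145, 0.06, -0.03], [0, 0, -19]], [[0.17, 0.071, -0.05], [0, 0, -19.3]], [[0.17, 0.071, -0.06], [0, 0, -19.3]], [[0.17, 0.071, -0.06], [0, 0, -19.3]]])

```text
time: 17.05
tool_pos: [0.6078, -0.0281, 0.0785]
tool_rot: [-0.005, 0.051, 0.999, 0.0]
contact_force: [-1.0, -1.4, -1.5]
gripper_width: 0.551
```

Run:
```python
from h import *
mw=camera_model('wrist');wi=save('wrist','w12')
s=state();print(yaw(s),s['gripper_width'],s['tool_pos'],s['contact_force'])
o,_=bends('wrist',wi,mw,minpx=200,z=s['tool_pos'][2]+.035+.006)
for b in o: print(b[1],np.round(b[2]),np.round(b[3]),[np.round(v,4) for v in fitU(b[4])])
print([(np.round(d['location'],3).tolist(),round(d['confidence'],2)) for d in place_of('wrist','station_1')])
```

```text
84.09365173203521 0.5448014690585787 [ 0.60867272 -0.02863722  0.08055822] [ 0.14456438  0.16795101 -0.87644916]
8334 [603. -28.] [ 49. 113.] [array([ 0.6043, -0.0281, -0.1175]), np.float64(0.0031)]
[([0.607, -0.03, 0.061], 0.83), ([0.622, 0.054, 0.059], 0.74), ([0.63, 0.138, 0.062], 0.65)]
```

View pics/w12.png

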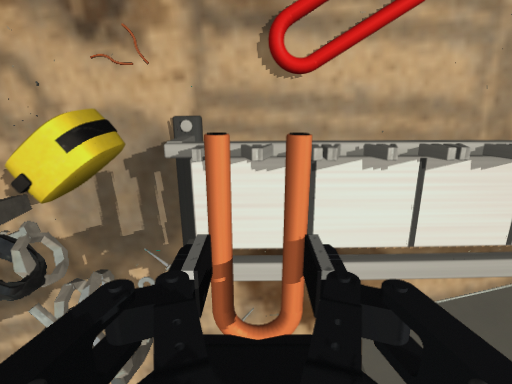

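```bash
cat >> h.py <<'E'
RC=np.array([.6255,.0965]); RY=-.107
def rackpts(L,c=None,y=None):
    c=RC if c is None else c; y=RY if y is None else y
    R=np.array([[np.cos(y),-np.sin(y)],[np.sin(y),np.cos(y)]])
    L=np.array(L,float); return np.c_[L[:,:2]@R.T+c,L[:,2]]
E
python3 - <<'E'
from h import *
im=cv2.imread('pics/w12.png'); im=cv2.resize(im,None,fx=1.5,fy=1.5)
for k in range(4):
  for sy in(-19,19):
    y=(-126+84*k+sy)/1000
    for zz,col in((.055,(0,255,0)),(.075,(255,0,0))):
      w={.055:.008,.075:.0155}[zz]
      for x in (-.053,-.043):
       for e in(-w,w):
        p=proj('wrist',rackpts([[x,y+e,zz]]))[0]*1.5
        cv2.circle(im,tuple(int(v) for v in p),2,col,-1)
cv2.imwrite('pics/w12o.png',im)
E
```

```text
(no output)
```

View pics/w12o.png

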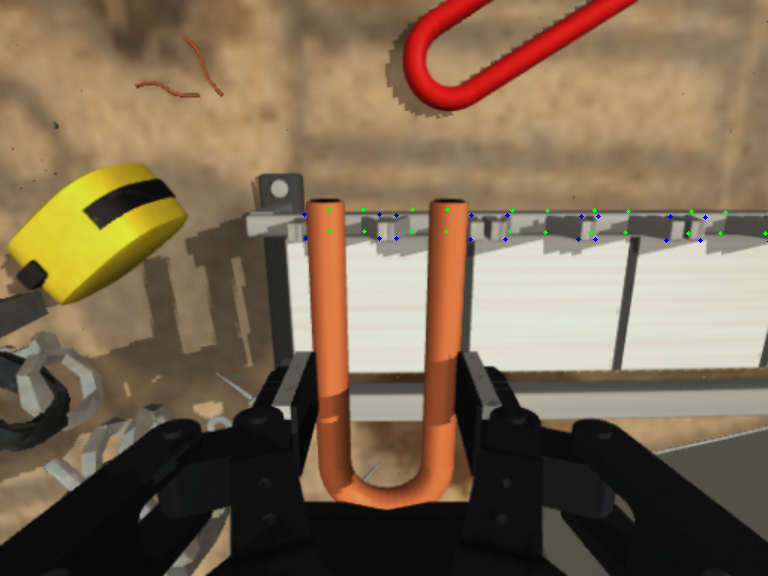

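>>> drive_tool(series=[[[0.005, 0, -0.012], [0, 0, 0]], [[0.005, 0, -0.025], [0, 0, 0]], [[0.005, 0, -0.04], [0, 0, 0]], [[0.005, 0, -0.05], [0, 0, 0]], [[0.005, 0, -0.056], [0, 0, 0]], [[0.005, 0, -0.058], [0, 0, 0]], [[0.005, 0, -0.058], [0, 0, 0]]])

```text
time: 17.85
tool_pos: [0.616, -0.0288, 0.0253]
tool_rot: [-0.0, 0.052, 0.999, 0.0]
contact_force: [0.5, -0.8, -0.2]
gripper_width: 0.556
```

Run:
```python
from h import *
mw=camera_model('wrist');wi=save('wrist','w13')
s=state();print(yaw(s),s['gripper_width'],s['tool_pos'],s['contact_force'])
```

```text
84.08935885537768 0.5526648475398377 [ 0.61644218 -0.0288034   0.02583142] [0.07095502 0.43745466 0.6332496 ]
```

View pics/w13.png

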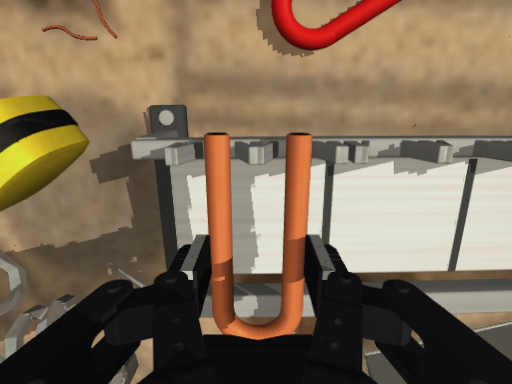

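>>> drive_tool(series=[[[-0.003, 0, -0.003], [0, 0, 0]], [[-0.003, 0, -0.006], [0, 0, 0]], [[-0.003, 0, -0.006], [0, 0, 0]]])

```text
time: 18.2
tool_pos: [0.6134, -0.0288, 0.02]
tool_rot: [0.0, 0.052, 0.999, -0.0]
contact_force: [-1.0, -0.2, 1.3]
gripper_width: 0.545
```

>>> drive_tool(series=[[[0, 0, 0], [0, 0, 0]], [[0, 0, 0], [0, 0, 0]], [[0, 0, 0], [0, 0, 0]], [[0, 0, 0.03], [0, 0, 0]], [[0, 0, 0.07], [0, 0, 0]], [[-0.01, 0, 0.11], [0, 0, 0]], [[-0.03, 0.04, 0.13], [0, 0, 0]], [[-0.05, 0.08, 0.15], [0, 0, 0]]], fingers=-0.5)

```text
time: 19.0
tool_pos: [0.5634, 0.0513, 0.1717]
tool_rot: [0.001, 0.053, 0.999, 0.0]
contact_force: [0.9, 0.8, -0.0]
gripper_width: 0.751
```

Run:
```python
from h import *
mw=camera_model('wrist');wi=save('wrist','w14')
s=state();print(yaw(s),s['gripper_width'],s['tool_pos'],s['contact_force'])
for z,nm in ((.061,'rackz'),(.006,'bench')):
  o,_=bends('wrist',wi,mw,minpx=200,z=z)
  for b in o: print(nm,b[1],np.round(b[2]),np.round(b[3]),[np.round(v,4) for v in fitU(b[4])])
print(rackpts([[0,-.126,0],[0,-.042,0],[0,.042,0],[0,.126,0]]))
```

```text
84.24866100474264 0.7486774341411705 [0.56227281 0.05729215 0.17514047] [1.52890708 5.05800538 1.91075897]
rackz 3503 [457. 214.] [101.  49.] [array([0.4592, 0.2136, 0.3575]), np.float64(0.0072)]
rackz 500 [586. -43.] [13. 80.] [array([ 0.5833, -0.0513, -0.0255]), np.float64(0.0205)]
rackz 839 [612.  -6.] [ 24. 124.] [array([ 0.6121, -0.0149, -0.108 ]), np.float64(0.0182)]
bench 3503 [451. 244.] [121.  59.] [array([0.4561, 0.2441, 0.3617]), np.float64(0.0054)]
bench 500 [604. -62.] [16. 95.] [array([ 0.604 , -0.0697, -0.0439]), np.float64(0.0191)]
bench 839 [636. -19.] [ 29. 148.] [array([ 0.6313, -0.0109,  3.0954]), np.float64(0.0186)]
[[ 0.61204371 -0.0287794   0.        ]
 [ 0.62101457  0.0547402   0.        ]
 [ 0.62998543  0.1382598   0.        ]
 [ 0.63895629  0.2217794   0.        ]]
```

View pics/w14.png

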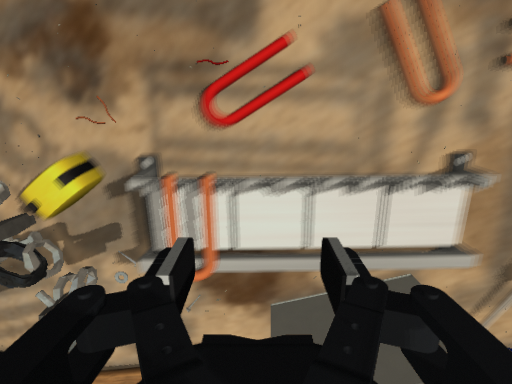

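>>> drive_tool(series=[[[-0.025, 0.04, 0], [0, 0, 6]], [[-0.05, 0.085, 0], [0, 0, 13]], [[-0.08, 0.13, 0], [0, 0, 20]], [[-0.105, 0.17, -0.01], [0, 0, 26.5]], [[-0.106, 0.186, -0.02], [0, 0, 26.5]], [[-0.106, 0.186, -0.02], [0, 0, 26.5]], [[-0.106, 0.186, -0.02], [0, 0, 26.5]]])

```text
time: 19.75
tool_pos: [0.457, 0.2371, 0.1494]
tool_rot: [-0.0, -0.179, 0.984, -0.0]
contact_force: [0.0, -0.0, 0.2]
gripper_width: 0.748
```

Run:
```python
from h import *
mw=camera_model('wrist');wi=save('wrist','w15')
s=state();print(yaw(s),s['gripper_width'],s['tool_pos'],s['contact_force'])
for z,nm in ((.006,'bench'),):
  o,_=bends('wrist',wi,mw,minpx=200,z=z)
  for b in o: print(nm,b[1],np.round(b[2]),np.round(b[3]),[np.round(v,4) for v in fitU(b[4])])
```

```text
110.56254505054353 0.7522082597567973 [0.45762856 0.23670005 0.14987732] [-0.93743043 -0.50809661 -0.59678393]
bench 2262 [455. 235.] [120.  49.] [array([0.456 , 0.2357, 0.3731]), np.float64(0.0033)]
bench 1890 [462. 393.] [121.  50.] [array([0.4614, 0.3948, 1.4169]), np.float64(0.0033)]
```

View pics/w15.png

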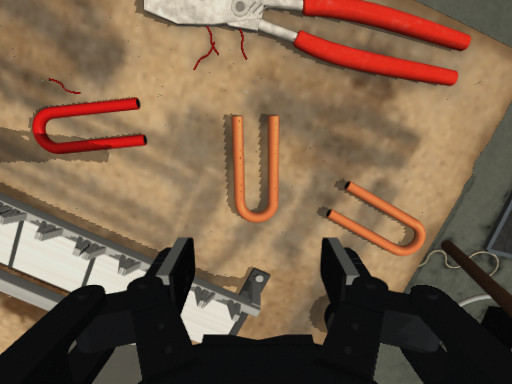

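>>> drive_tool(series=[[[-0.001, -0.001, -0.045], [0, 0, 0.7]], [[-0.001, -0.001, -0.09], [0, 0, 0.7]], [[-0.001, -0.001, -0.135], [0, 0, 0.7]], [[-0.001, -0.001, -0.165], [0, 0, 0.7]], [[-0.001, -0.001, -0.18], [0, 0, 0.7]], [[-0.001, -0.001, -0.186], [0, 0, 0.7]], [[-0.001, -0.001, -0.186], [0, 0, 0.7]]])

```text
time: 20.5
tool_pos: [0.4572, 0.2359, -0.0358]
tool_rot: [0.0, -0.184, 0.983, 0.0]
contact_force: [0.5, -0.8, 0.6]
gripper_width: 0.749
```

>>> drive_tool(series=[[[0, 0, 0], [0, 0, 0]], [[0, 0, 0], [0, 0, 0]], [[0, 0, 0], [0, 0, 0]], [[0, 0, 0], [0, 0, 0]]], fingers=1)

```text
time: 20.9
tool_pos: [0.4584, 0.2367, -0.0332]
tool_rot: [0.002, -0.185, 0.983, -0.0]
contact_force: [-2.7, -2.3, 7.2]
gripper_width: 0.53
```

Run:
```python
from h import *
s=state();print(yaw(s),s['gripper_width'],s['tool_pos'],s['contact_force'])
wi=save('wrist','w16')
```

```text
111.29668652623499 0.5298293074529542 [ 0.45837952  0.23666136 -0.03321986] [-2.65375564 -2.27492769  7.24188523]
```

View pics/w16.png

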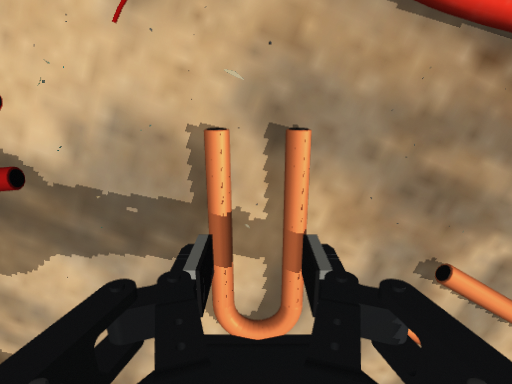

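>>> drive_tool(series=[[[0, 0, 0.02], [0, 0, 0]], [[0, 0, 0.05], [0, 0, 0]], [[0, 0, 0.09], [0, 0, -4]], [[0.02, -0.01, 0.12], [0, 0, -9]], [[0.055, -0.03, 0.13], [0, 0, -14]], [[0.09, -0.05, 0.13], [0, 0, -19]], [[0.13, -0.075, 0.12], [0, 0, -24]], [[0.16, -0.092, 0.115], [0, 0, -27.3]]])

```text
time: 21.75
tool_pos: [0.6191, 0.1428, 0.0805]
tool_rot: [0.002, 0.054, 0.999, 0.0]
contact_force: [-0.0, 1.0, -0.7]
gripper_width: 0.532
```

>>> drive_tool(series=[[[0.012, -0.007, 0], [0, 0, 0]], [[0.012, -0.007, 0], [0, 0, 0]]])

```text
time: 21.95
tool_pos: [0.6298, 0.1364, 0.0799]
tool_rot: [0.001, 0.053, 0.999, 0.0]
contact_force: [-0.4, -0.4, -1.5]
gripper_width: 0.528
```

```bash
cat > look.py <<'E'
from h import *
import sys
def look(nm,over=True):
    s=state();print(yaw(s),s['gripper_width'],s['tool_pos'],s['contact_force'])
    mw=camera_model('wrist');wi=save('wrist',nm)
    o,_=bends('wrist',wi,mw,minpx=1500,z=s['tool_pos'][2]+.034+.006)
    for b in o: print(b[1],np.round(b[2]),np.round(b[3]),[np.round(v,4) for v in fitU(b[4])])
    im=cv2.resize(wi[:,:,::-1],None,fx=1.5,fy=1.5)
    for k in range(4):
     for sy in(-19,19):
      y=(-126+84*k+sy)/1000
      for zz,col,w in((.055,(0,255,0),.008),(.075,(255,0,0),.0155)):
       for x in (-.053,-.043):
        for e in(-w,w):
         p=proj('wrist',rackpts([[x,y+e,zz]]),mw)[0]*1.5
         if abs(p).max()<2000: cv2.circle(im,tuple(int(v) for v in p),2,col,-1)
    cv2.imwrite(f'pics/{nm}o.png',im)
look(sys.argv[1])
E
python3 look.py w17
```

```text
83.92899463714011 0.52758167629326 [0.62979003 0.13641474 0.07985832] [-0.41984681 -0.43455288 -1.51222405]
3545 [594.  22.] [36. 84.] [array([ 0.594 ,  0.0225, -0.1553]), np.float64(0.0132)]
7804 [626. 137.] [ 48. 118.] [array([ 0.6264,  0.1367, -0.1147]), np.float64(0.003)]
```

View pics/w17o.png

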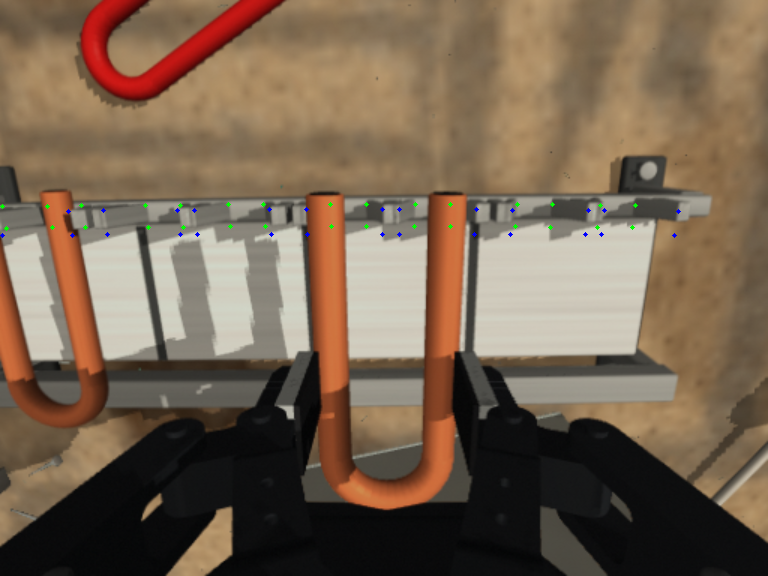

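>>> drive_tool(series=[[[-0.001, 0.002, -0.015], [0, 0, 0]], [[-0.001, 0.002, -0.03], [0, 0, 0]], [[-0.001, 0.002, -0.043], [0, 0, 0]], [[-0.001, 0.002, -0.053], [0, 0, 0]], [[-0.001, 0.002, -0.057], [0, 0, 0]], [[-0.001, 0.002, -0.058], [0, 0, 0]], [[-0.001, 0.002, -0.058], [0, 0, 0]]])

```text
time: 22.7
tool_pos: [0.6258, 0.1397, 0.0217]
tool_rot: [-0.002, 0.052, 0.999, -0.0]
contact_force: [-8.9, 0.6, 10.1]
gripper_width: 0.529
```

```bash
python3 look.py w18
```

```text
84.01576447493942 0.529216117763412 [0.6258372  0.13968758 0.02174914] [-8.92531919  0.55433542 10.12979356]
7629 [622. 140.] [ 48. 118.] [array([0.6223, 0.1399, 6.1685]), np.float64(0.003)]
```

View pics/w18o.png

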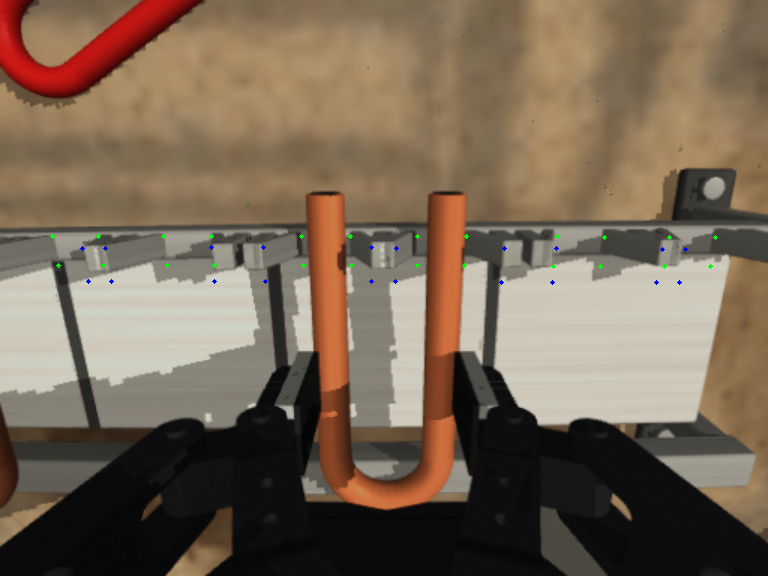

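>>> drive_tool(series=[[[0, 0, 0], [0, 0, 0]], [[0, 0, 0], [0, 0, 0]], [[0, 0, 0], [0, 0, 0]], [[0, 0, 0.02], [0, 0, 0]], [[0, 0, 0.06], [0, 0, 0]], [[0, 0, 0.1], [0, 0, 0]], [[-0.02, 0.01, 0.12], [0, 0, 0]], [[-0.05, 0.03, 0.13], [0, 0, 0]]], fingers=-0.5)

```text
time: 23.55
tool_pos: [0.5794, 0.1688, 0.1541]
tool_rot: [0.003, 0.054, 0.999, 0.0]
contact_force: [-0.0, 0.4, 1.2]
gripper_width: 0.751
```

>>> drive_tool(series=[[[-0.02, 0, 0.02], [0, 0, 0]], [[-0.03, 0, 0.02], [0, 0, 0]], [[-0.03, 0, 0.02], [0, 0, 0]]])

```text
time: 23.85
tool_pos: [0.5468, 0.1693, 0.1705]
tool_rot: [0.0, 0.052, 0.999, 0.0]
contact_force: [-0.1, -0.8, 1.2]
gripper_width: 0.751
```

```bash
python3 look.py w19
python3 - <<'E'
from h import *
im=cv2.imread('pics/w19.png')[:,:,::-1].copy()
o,_=bends('wrist',im,None,minpx=300,z=.061)
for b in o: print(b[1],np.round(b[2]),np.round(b[3]),[np.round(v,4) for v in fitU(b[4])])
save('side','s19'); save('top','t19')
E
```

```text
84.00468187605813 0.7514453391876963 [0.54675278 0.16926919 0.17050595] [-0.05926566 -0.80825944  1.1509483 ]
2146 [468. 265.] [49. 20.] [array([0.465 , 0.2467, 1.4204]), np.float64(0.0215)]
2130 [545. 159.] [24. 58.] [array([ 0.5386,  0.1598, -0.097 ]), np.float64(0.0188)]
2146 [463. 358.] [101.  40.] [array([0.4624, 0.3555, 1.4144]), np.float64(0.005)]
2130 [622. 139.] [ 49. 119.] [array([ 0.6235,  0.1395, -0.1024]), np.float64(0.0033)]
664 [602. -46.] [ 14. 103.] [array([ 0.5973, -0.0388,  6.1038]), np.float64(0.0184)]
761 [606.  -9.] [ 13. 104.] [array([6.0290e-01, 3.0000e-04, 6.1369e+00]), np.float64(0.0182)]
```

View pics/w19o.png

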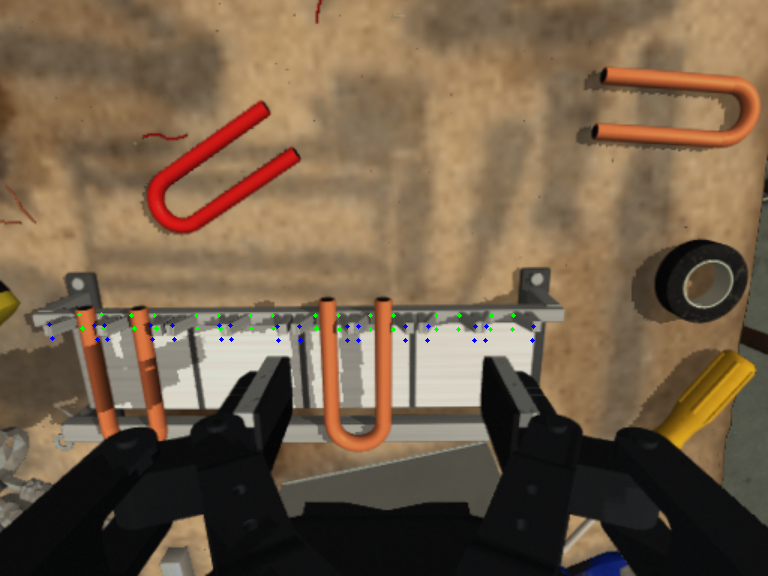

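View pics/t19.png

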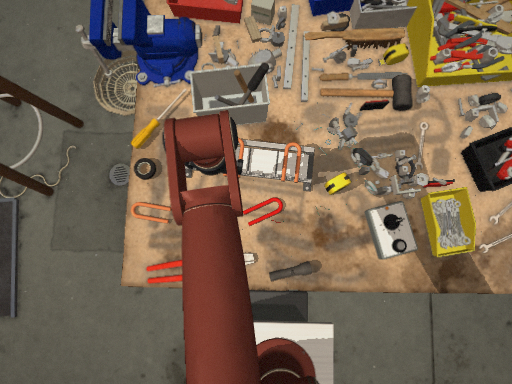

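>>> drive_tool(series=[[[-0.02, 0.03, 0], [0, 0, 8.5]], [[-0.04, 0.06, 0], [0, 0, 17]], [[-0.06, 0.1, 0], [0, 0, 25.5]], [[-0.075, 0.14, 0], [0, 0, 34]], [[-0.085, 0.18, 0], [0, 0, 42.5]], [[-0.085, 0.21, 0], [0, 0, 51]], [[-0.085, 0.226, 0], [0, 0, 59.5]], [[-0.085, 0.226, 0], [0, 0, 68]]])

```text
time: 24.8
tool_pos: [0.4621, 0.397, 0.1688]
tool_rot: [-0.001, -0.518, 0.855, 0.0]
contact_force: [0.2, 0.2, 0.3]
gripper_width: 0.75
```

>>> drive_tool(series=[[[0, 0, -0.01], [0, 0, 8.5]], [[0, 0, -0.02], [0, 0, 17]], [[0, 0, -0.02], [0, 0, 19]], [[0, 0, -0.02], [0, 0, 19]]])

```text
time: 25.2
tool_pos: [0.4623, 0.3947, 0.1485]
tool_rot: [-0.001, -0.649, 0.761, 0.0]
contact_force: [-0.0, -0.2, 0.6]
gripper_width: 0.75
```

Run:
```python
from h import *
s=state();print(yaw(s),s['gripper_width'],s['tool_pos'],s['contact_force'])
mw=camera_model('wrist');wi=save('wrist','w20')
o,_=bends('wrist',wi,mw,minpx=300,z=.006)
for b in o: print(b[1],np.round(b[2]),np.round(b[3]),[np.round(v,4) for v in fitU(b[4])])
```

```text
170.93182538531252 0.7503238219627038 [0.46227618 0.39472457 0.14854369] [-0.03818873 -0.15488535  0.58535546]
2340 [461. 392.] [121.  50.] [array([0.4612, 0.3933, 1.4153]), np.float64(0.0034)]
```

View pics/w20.png

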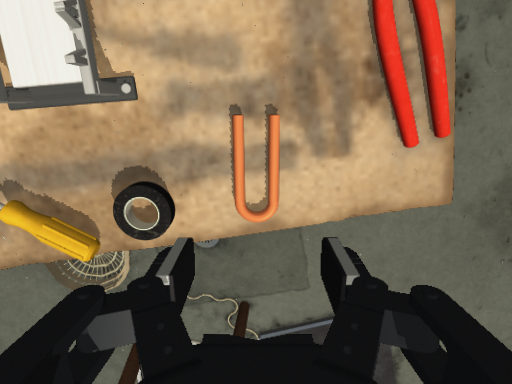

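>>> drive_tool(series=[[[-0.001, -0.001, -0.045], [0, 0, 0]], [[-0.001, -0.001, -0.09], [0, 0, 0]], [[-0.001, -0.001, -0.135], [0, 0, 0]], [[-0.001, -0.001, -0.165], [0, 0, 0]], [[-0.001, -0.001, -0.18], [0, 0, 0]], [[-0.001, -0.001, -0.185], [0, 0, 0]], [[-0.001, -0.001, -0.185], [0, 0, 0]]])

```text
time: 25.95
tool_pos: [0.4618, 0.3946, -0.0339]
tool_rot: [0.0, -0.649, 0.761, -0.0]
contact_force: [0.2, 0.1, 0.1]
gripper_width: 0.749
```

>>> drive_tool(series=[[[0, 0, 0], [0, 0, 0]], [[0, 0, 0], [0, 0, 0]], [[0, 0, 0], [0, 0, 0]], [[0, 0, 0], [0, 0, 0]]], fingers=1)

```text
time: 26.35
tool_pos: [0.4669, 0.3974, -0.0278]
tool_rot: [0.007, -0.649, 0.76, -0.001]
contact_force: [0.3, 0.2, 1.2]
gripper_width: 0.078
```

Run:
```python
from h import *
s=state();print(yaw(s),s['gripper_width'],s['tool_pos'],s['contact_force'])
wi=save('wrist','w21')
```

```text
170.99412947235 0.07849909927450895 [ 0.46690027  0.39743421 -0.02781988] [0.29923332 0.21889559 1.23874134]
```

View pics/w21.png

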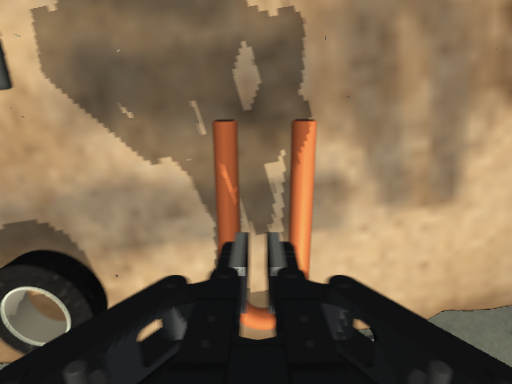

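>>> drive_tool(series=[[[0, 0, 0.02], [0, 0, 0]], [[0, 0, 0.05], [0, 0, 0]], [[0, 0, 0.08], [0, 0, 0]], [[0, 0, 0.08], [0, 0, 0]], [[0, 0, 0.08], [0, 0, 0]]], fingers=-0.5)

```text
time: 26.9
tool_pos: [0.4618, 0.3948, 0.0472]
tool_rot: [0.001, -0.649, 0.76, -0.0]
contact_force: [-0.3, -0.7, 0.2]
gripper_width: 0.754
```

Run:
```python
from h import *
s=state();print(yaw(s),s['gripper_width'],s['tool_pos'],s['contact_force'])
mw=camera_model('wrist');wi=save('wrist','w22')
o,_=bends('wrist',wi,mw,minpx=300,z=.006)
for b in o: print(b[1],np.round(b[2]),np.round(b[3]),[np.round(v,4) for v in fitU(b[4])])
```

```text
170.9874974179778 0.7539321626386624 [0.46182654 0.39483315 0.04720552] [-0.28139746 -0.71994987  0.20980652]
4469 [460. 392.] [120.  49.] [array([0.4605, 0.3936, 1.4151]), np.float64(0.0033)]
```

View pics/w22.png

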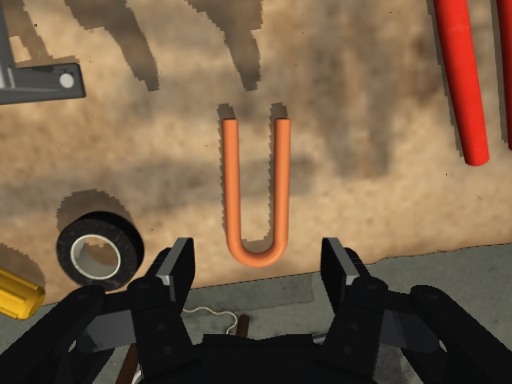

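>>> drive_tool(series=[[[-0.001, -0.001, -0.035], [0, 0, 0]], [[-0.001, -0.001, -0.065], [0, 0, 0]], [[-0.001, -0.001, -0.08], [0, 0, 0]], [[-0.001, -0.001, -0.086], [0, 0, 0]], [[-0.001, -0.001, -0.089], [0, 0, 0]], [[-0.001, -0.001, -0.089], [0, 0, 0]]])

```text
time: 27.55
tool_pos: [0.4607, 0.3936, -0.0428]
tool_rot: [0.001, -0.649, 0.76, -0.0]
contact_force: [-0.6, -0.3, -0.3]
gripper_width: 0.751
```

>>> drive_tool(series=[[[0, 0, 0.001], [0, 0, 0]], [[0, 0, 0.001], [0, 0, 0]], [[0, 0, 0.001], [0, 0, 0]], [[0, 0, 0.001], [0, 0, 0]], [[0, 0, 0.001], [0, 0, 0]]], fingers=1)

```text
time: 28.05
tool_pos: [0.4616, 0.3942, -0.0403]
tool_rot: [0.002, -0.649, 0.76, -0.0]
contact_force: [-1.8, -0.6, 6.3]
gripper_width: 0.557
```

>>> drive_tool(series=[[[0, 0, 0.02], [0, 0, 0]], [[0, 0, 0.05], [0, 0, 0]], [[0, 0, 0.09], [0, 0, 0]], [[0, 0, 0.13], [0, 0, 0]], [[0, 0, 0.13], [0, 0, 0]]])

```text
time: 28.55
tool_pos: [0.4642, 0.396, 0.0954]
tool_rot: [0.007, -0.649, 0.76, -0.001]
contact_force: [0.8, 0.9, -0.3]
gripper_width: 0.556
```

Run:
```python
from h import *
s=state();print(yaw(s),s['gripper_width'],s['tool_pos'],s['contact_force'])
mw=camera_model('wrist');wi=save('wrist','w23')
o,_=bends('wrist',wi,mw,minpx=300,z=s['tool_pos'][2]+.042+.006)
for b in o: print(b[1],np.round(b[2]),np.round(b[3]),[np.round(v,4) for v in fitU(b[4])])
```

```text
170.98956501707914 0.5557045452342312 [0.46421482 0.39602913 0.09542121] [ 0.84166835  0.85598898 -0.30065673]
8920 [461. 390.] [110.  49.] [array([0.4614, 0.3915, 1.401 ]), np.float64(0.0033)]
```

View pics/w23.png

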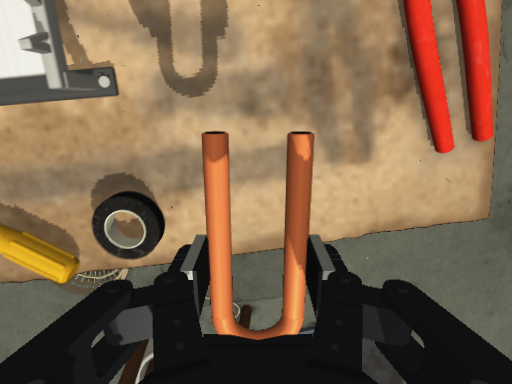

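>>> drive_tool(series=[[[0.01, -0.02, 0.01], [0, 0, -8.5]], [[0.03, -0.04, 0.01], [0, 0, -17]], [[0.05, -0.06, 0.01], [0, 0, -25.5]], [[0.075, -0.085, 0.01], [0, 0, -34]], [[0.1, -0.11, 0.01], [0, 0, -42.5]], [[0.125, -0.135, 0.01], [0, 0, -51]], [[0.15, -0.155, 0.01], [0, 0, -59.5]], [[0.17, -0.17, 0.01], [0, 0, -68]]])

```text
time: 29.4
tool_pos: [0.6299, 0.2213, 0.0948]
tool_rot: [-0.002, -0.109, 0.994, -0.0]
contact_force: [0.4, 0.5, -0.5]
gripper_width: 0.555
```

>>> drive_tool(series=[[[0.003, -0.003, -0.01], [0, 0, -8.5]], [[0.003, -0.003, -0.02], [0, 0, -17]], [[0.003, -0.003, -0.03], [0, 0, -19]], [[0.003, -0.003, -0.03], [0, 0, -19]], [[0.003, -0.003, -0.03], [0, 0, -19]]])

```text
time: 29.9
tool_pos: [0.6319, 0.22, 0.0657]
tool_rot: [-0.002, 0.052, 0.999, -0.0]
contact_force: [0.8, -0.8, -1.8]
gripper_width: 0.556
```

```bash
sed -i 's/\.034+\.006/.04+.006/' look.py; python3 look.py w24
```

```text
84.03617102701146 0.5560148838324863 [0.63190259 0.21996731 0.0657181 ] [ 0.76471175 -0.83923969 -1.82187087]
2421 [599. 151.] [10. 76.] [array([0.5999, 0.1634, 5.9133]), np.float64(0.0206)]
2224 [599. 179.] [ 9. 71.] [array([0.597 , 0.1643, 0.1286]), np.float64(0.0213)]
8589 [626. 221.] [ 50. 111.] [array([0.6277, 0.2201, 6.1641]), np.float64(0.0032)]
```

View pics/w24o.png

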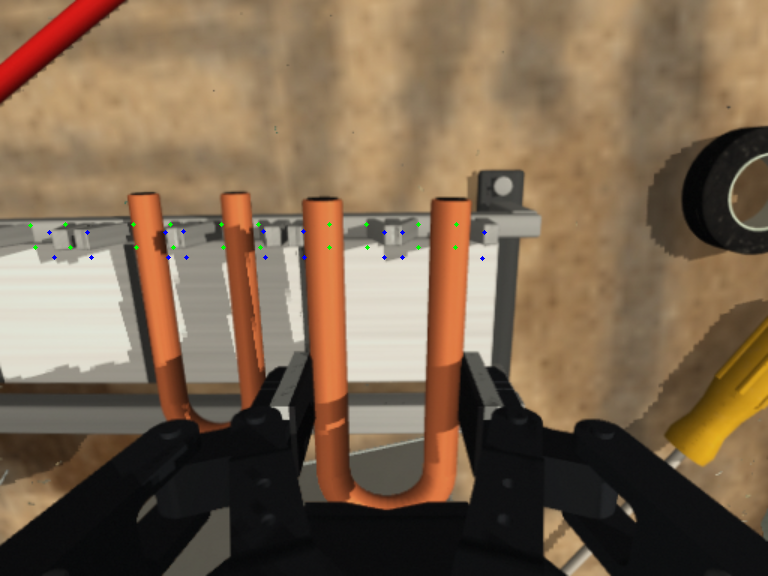

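>>> drive_tool(series=[[[0.001, 0.0025, -0.012], [0, 0, 0]], [[0.001, 0.0025, -0.024], [0, 0, 0]], [[0.001, 0.0025, -0.035], [0, 0, 0]], [[0.001, 0.0025, -0.043], [0, 0, 0]], [[0.001, 0.0025, -0.045], [0, 0, 0]], [[0.001, 0.0025, -0.045], [0, 0, 0]]])

```text
time: 30.55
tool_pos: [0.6337, 0.2226, 0.0217]
tool_rot: [-0.001, 0.052, 0.999, -0.0]
contact_force: [-0.3, 0.6, -0.9]
gripper_width: 0.554
```

```bash
python3 look.py w25
```

```text
83.98570263230813 0.5541845714971945 [0.63370921 0.22259045 0.0217238 ] [-0.26905963  0.62042579 -0.90662596]
3548 [608. 127.] [13. 94.] [array([ 0.6066,  0.1171, -0.0734]), np.float64(0.019)]
3280 [605. 164.] [12. 78.] [array([ 0.6016,  0.1539, -0.0714]), np.float64(0.0202)]
8472 [627. 223.] [ 50. 111.] [array([ 0.6294,  0.2227, -0.1211]), np.float64(0.0032)]
```

View pics/w25o.png

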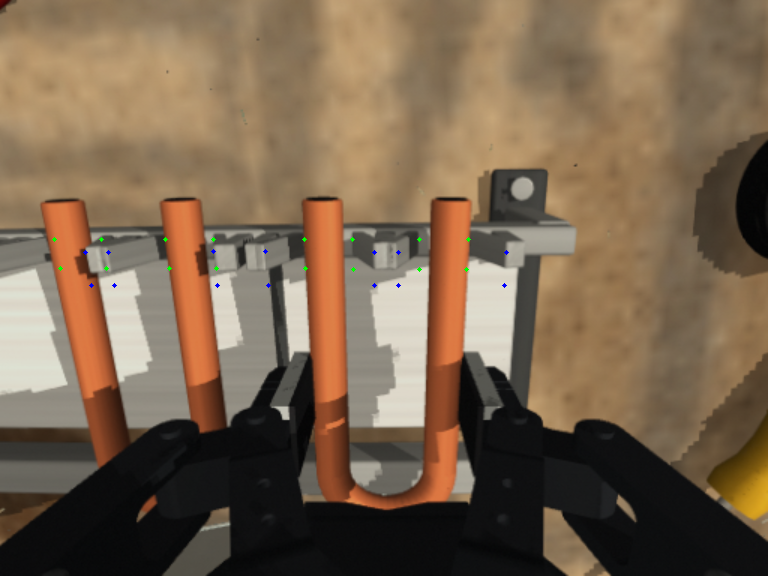

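>>> drive_tool(series=[[[0, 0, -0.003], [0, 0, 0]], [[0, 0, -0.006], [0, 0, 0]], [[0, 0, -0.006], [0, 0, 0]]])

```text
time: 30.9
tool_pos: [0.6339, 0.2227, 0.0162]
tool_rot: [-0.0, 0.052, 0.999, -0.0]
contact_force: [0.3, -0.9, -1.7]
gripper_width: 0.556
```

>>> drive_tool(series=[[[0, 0, 0], [0, 0, 0]], [[0, 0, 0], [0, 0, 0]], [[0, 0, 0], [0, 0, 0]], [[0, 0, 0.02], [0, 0, 0]], [[0, 0, 0.06], [0, 0, 0]], [[0, 0, 0.1], [0, 0, 0]], [[-0.03, 0, 0.13], [0, 0, 0]], [[-0.07, 0, 0.15], [0, 0, 0]]], fingers=-0.5)

```text
time: 31.7
tool_pos: [0.5659, 0.2229, 0.1705]
tool_rot: [0.003, 0.053, 0.999, 0.001]
contact_force: [-0.2, -0.3, 0.3]
gripper_width: 0.748
```

>>> drive_tool(series=[[[-0.03, -0.04, 0.02], [0, 0, 0]], [[-0.06, -0.08, 0.03], [0, 0, 0]], [[-0.09, -0.12, 0.04], [0, 0, 0]], [[-0.09, -0.12, 0.04], [0, 0, 0]], [[-0.09, -0.12, 0.04], [0, 0, 0]]])

```text
time: 32.2
tool_pos: [0.4742, 0.1021, 0.2076]
tool_rot: [0.001, 0.053, 0.999, 0.0]
contact_force: [1.1, 0.7, -0.1]
gripper_width: 0.751
```

```bash
python3 look.py w26
python3 - <<'E'
from h import *
im=cv2.imread('pics/w26.png')[:,:,::-1].copy()
o,_=bends('wrist',im,None,minpx=300,z=.061)
for b in o: print(b[1],np.round(b[2]),np.round(b[3]),[np.round(v,4) for v in fitU(b[4])])
for n in('station_1','bend_1_center','bend_1_bow','bend_1_ends'):
  print(n,[(np.round(d['location'],3).tolist(),round(d['confidence'],2)) for d in place_of('wrist',n)])
E
```

```text
83.8778235124659 0.7511234270584095 [0.47423827 0.10209068 0.20764119] [ 1.06102266  0.667789   -0.13742734]
1405 [623. 141.] [ 49. 119.] [array([0.6233, 0.141 , 6.1833]), np.float64(0.0032)]
station_1 [([0.62, 0.058, 0.062], 0.97), ([0.636, 0.224, 0.062], 0.92), ([0.63, 0.139, 0.063], 0.9)]
bend_1_center [([0.474, 0.047, 0.011], 0.97), ([0.626, 0.096, 0.0], 0.62)]
bend_1_bow [([0.499, -0.003, 0.008], 0.83), ([0.665, -0.032, 0.062], 0.78), ([0.625, 0.093, 0.001], 0.7), ([0.677, 0.135, 0.06], 0.23)]
bend_1_ends [([0.447, 0.104, 0.009], 0.82), ([0.553, -0.019, 0.058], 0.79), ([0.553, -0.171, -0.002], 0.7)]
```

View pics/w26o.png

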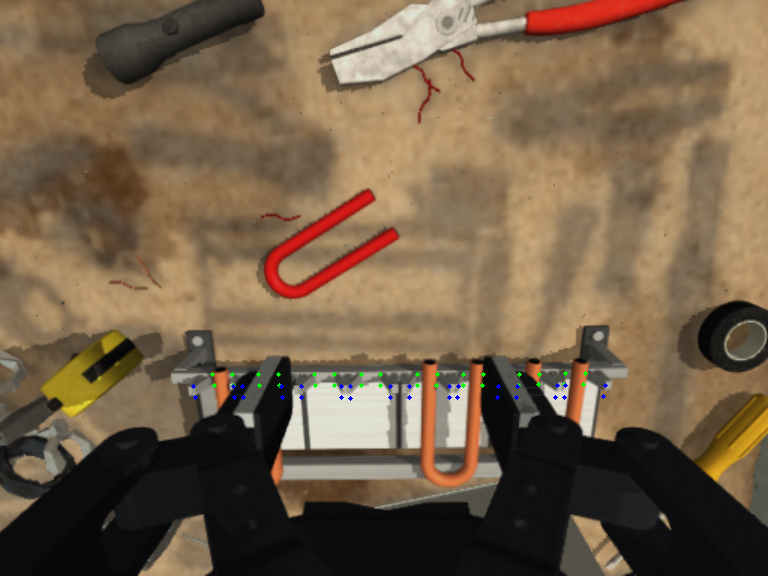

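>>> drive_tool(series=[[[0, -0.05, 0], [0, 0, -8]], [[-0.01, -0.1, 0], [0, 0, -16]], [[-0.02, -0.15, 0], [0, 0, -24]], [[-0.03, -0.2, 0], [0, 0, -32]], [[-0.03, -0.25, 0], [0, 0, -40]], [[-0.03, -0.3, 0], [0, 0, -48]], [[-0.03, -0.35, 0], [0, 0, -56]], [[-0.03, -0.4, 0], [0, 0, -64]]], fingers=0.3)

```text
time: 33.25
tool_pos: [0.4445, -0.2962, 0.206]
tool_rot: [-0.0, 0.576, 0.818, 0.0]
contact_force: [1.7, 0.5, 0.4]
gripper_width: 0.349
```

>>> drive_tool(series=[[[0, -0.015, -0.02], [0, 0, -4]], [[0, -0.015, -0.02], [0, 0, -4]], [[0, -0.015, -0.02], [0, 0, -4]]])

```text
time: 33.55
tool_pos: [0.4442, -0.3086, 0.1853]
tool_rot: [-0.002, 0.601, 0.799, 0.0]
contact_force: [-0.1, -0.1, 0.5]
gripper_width: 0.349
```

Run:
```python
from h import *
s=state();print(yaw(s),s['gripper_width'],s['tool_pos'])
im=save('top','t27');save('wrist','w27')
o,_=bends('top',im,None,minpx=100,z=.061)
for b in o:
  if b[1]<600: print(b[1],np.round(b[2]),np.round(b[3]),[np.round(v,4) for v in fitU(b[4])])
for n in('station_1','bend_1_center','rack'):
  print(n,[(np.round(d['location'],3).tolist(),round(d['confidence'],2)) for d in place_of('top',n)])
cv2.imwrite('pics/t27c.png',cv2.resize(im[125:200,175:330,::-1],None,fx=5,fy=5,interpolation=cv2.INTER_CUBIC))
sd=save('side','s27')
cv2.imwrite('pics/s27c.png',cv2.resize(sd[170:270,240:330,::-1],None,fx=6,fy=6,interpolation=cv2.INTER_CUBIC))
```

```text
16.070721819722653 0.3490638915201799 [ 0.44423402 -0.308593    0.18531363]
307 [ 834. -225.] [ 20. 215.] [array([ 0.832 , -0.2044,  4.8726]), np.float64(0.0216)]
296 [634. 224.] [ 49. 119.] [array([ 0.6349,  0.2237, -0.1087]), np.float64(0.0034)]
298 [625. 141.] [ 49. 121.] [array([0.6268, 0.1407, 6.1785]), np.float64(0.0034)]
306 [614. -28.] [ 49. 119.] [array([ 0.6155, -0.0284, -0.0975]), np.float64(0.0034)]
248 [ 410. -404.] [61. 70.] [array([ 0.4142, -0.403 ,  1.7815]), np.float64(0.0161)]
105 [ 301. -517.] [24. 42.] [array([ 0.2976, -0.4968,  5.5516]), np.float64(0.0226)]
station_1 [([0.615, -0.03, 0.066], 0.87), ([0.619, 0.054, 0.059], 0.87), ([0.63, 0.135, 0.059], 0.81)]
bend_1_center [([0.479, 0.048, 0.005], 0.88), ([0.611, -0.026, 0.06], 0.57)]
rack [([0.628, 0.093, 0.002], 0.67)]
```

View pics/t27c.png

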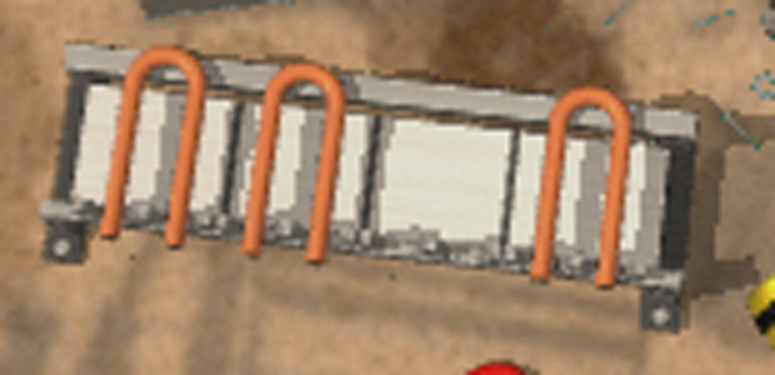

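View pics/s27c.png

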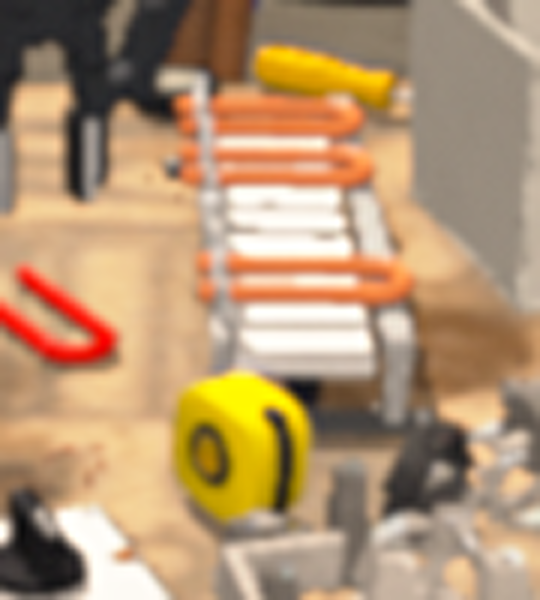

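View pics/w27.png

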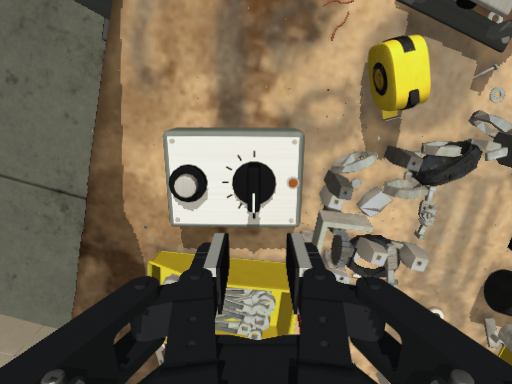

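>>> drive_tool(series=[[[-0.001, -0.005, -0.04], [0, 0, 0]], [[-0.001, -0.01, -0.08], [0, 0, 0]], [[-0.001, -0.01, -0.1], [0, 0, 0]], [[-0.001, -0.01, -0.115], [0, 0, 0]], [[-0.001, -0.01, -0.115], [0, 0, 0]]])

```text
time: 34.35
tool_pos: [0.4422, -0.318, 0.0696]
tool_rot: [-0.002, 0.602, 0.799, 0.0]
contact_force: [-0.8, 0.1, -1.2]
gripper_width: 0.348
```

Run:
```python
from h import *
s=state();print(yaw(s),s['gripper_width'],s['tool_pos'])
save('wrist','w28')
```

```text
16.018203455013232 0.34826129202414396 [ 0.44216607 -0.31800248  0.06957569]
```

View pics/w28.png

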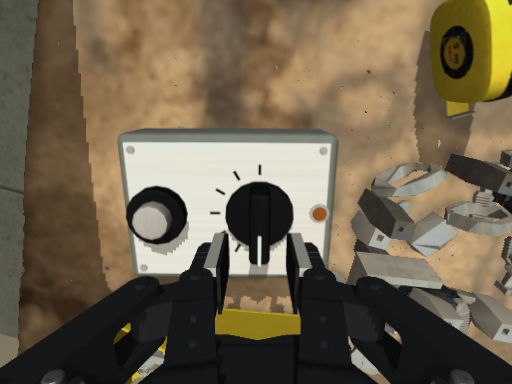

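>>> drive_tool(series=[[[0.001, 0, -0.015], [0, 0, 0]], [[0.001, 0, -0.03], [0, 0, 0]], [[0.001, 0, -0.039], [0, 0, 0]], [[0.001, 0, -0.039], [0, 0, 0]]])

```text
time: 34.8
tool_pos: [0.4429, -0.3182, 0.0303]
tool_rot: [-0.002, 0.602, 0.799, 0.0]
contact_force: [0.8, 0.3, -0.4]
gripper_width: 0.354
```

>>> drive_tool(series=[[[0, 0, 0], [0, 0, 0]], [[0, 0, 0], [0, 0, 0]], [[0, 0, 0], [0, 0, 0]], [[0, 0, 0], [0, 0, 0]]], fingers=1)

```text
time: 35.2
tool_pos: [0.4438, -0.3195, 0.0328]
tool_rot: [-0.0, 0.602, 0.798, -0.0]
contact_force: [-3.1, -0.4, 0.4]
gripper_width: 0.133
```

>>> drive_tool(series=[[[0, 0, 0], [0, 0, -8]], [[0, 0, 0], [0, 0, -16]], [[0, 0, 0], [0, 0, -24]], [[0, 0, 0], [0, 0, -32]], [[0, 0, 0], [0, 0, -40]], [[0, 0, 0], [0, 0, -48]], [[0, 0, 0], [0, 0, -56]], [[0, 0, 0], [0, 0, -64]]])

```text
time: 36.0
tool_pos: [0.4422, -0.3191, 0.0327]
tool_rot: [-0.001, 0.935, 0.356, -0.002]
contact_force: [-8.7, 2.4, 4.5]
gripper_width: 0.13
```

>>> drive_tool(series=[[[0, 0, 0], [0, 0, -8]], [[0, 0, 0], [0, 0, -16]], [[0, 0, 0], [0, 0, -24]], [[0, 0, 0], [0, 0, -32]], [[0, 0, 0], [0, 0, -40]], [[0, 0, 0], [0, 0, -48]], [[0, 0, 0], [0, 0, -56]], [[0, 0, 0], [0, 0, -56]]])

```text
time: 36.8
tool_pos: [0.4418, -0.3177, 0.0327]
tool_rot: [-0.002, 0.992, -0.123, -0.003]
contact_force: [-10.1, 4.6, 7.4]
gripper_width: 0.133
```

Run:
```python
from h import *
s=state();print(yaw(s),s['gripper_width'],s['tool_pos'],s['ft_torque'])
wi=save('wrist','w29')
```

```text
-104.10984951526828 0.13261852037412195 [ 0.44179797 -0.31774326  0.03268087] [0.89001548 1.77806446 0.04718187]
```

View pics/w29.png

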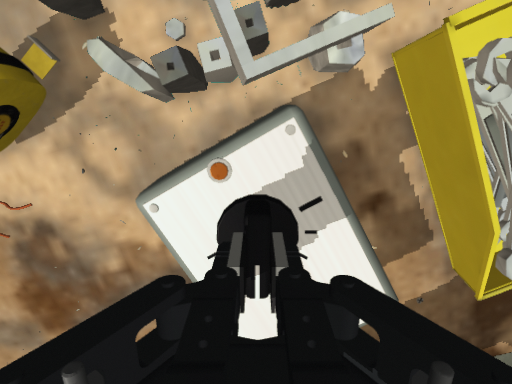

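>>> drive_tool(series=[[[0, 0, 0], [0, 0, 0]], [[0, 0, 0], [0, 0, 0]], [[0, 0, 0.01], [0, 0, 0]], [[0, 0, 0.04], [0, 0, 0]], [[0, 0, 0.08], [0, 0, 0]], [[0, 0, 0.11], [0, 0, 0]], [[0, 0, 0.11], [0, 0, 0]], [[0, 0, 0.11], [0, 0, 0]]], fingers=0.3)

```text
time: 37.65
tool_pos: [0.4451, -0.32, 0.1444]
tool_rot: [0.001, 0.993, -0.122, 0.002]
contact_force: [0.2, 0.6, -0.2]
gripper_width: 0.347
```

Run:
```python
from h import *
s=state();print(yaw(s),s['gripper_width'],s['tool_pos'],s['ft_torque'])
wi=save('wrist','w30')
for n in('start_button_top','selector_grip'):
  print(n,[(np.round(d['location'],3).tolist(),round(d['confidence'],2)) for d in place_of('wrist',n)])
cv2.imwrite('pics/w30c.png',cv2.resize(wi[100:280,160:400,::-1],None,fx=3.3,fy=3.3,interpolation=cv2.INTER_CUBIC))
```

```text
-104.00651862400953 0.346580842499777 [ 0.44507214 -0.3200469   0.1444393 ] [ 0.02720864  0.04036991 -0.014714  ]
start_button_top [([0.377, -0.336, 0.073], 0.66)]
selector_grip [([0.442, -0.314, 0.073], 0.59)]
```

View pics/w30c.png

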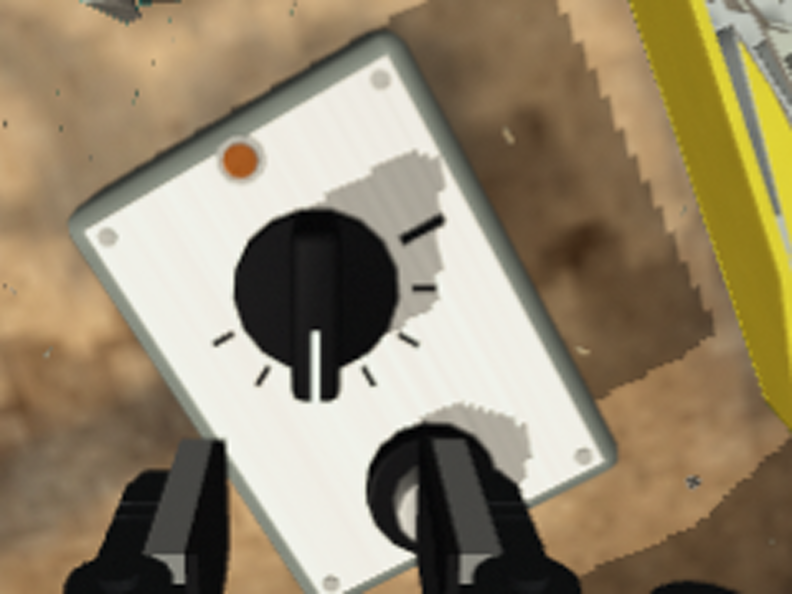

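>>> drive_tool(series=[[[-0.02, -0.005, 0], [0, 0, 8]], [[-0.05, -0.012, 0], [0, 0, 16]], [[-0.069, -0.0175, -0.02], [0, 0, 24]], [[-0.069, -0.0175, -0.05], [0, 0, 30]], [[-0.069, -0.0175, -0.08], [0, 0, 30]], [[-0.069, -0.0175, -0.09], [0, 0, 30]], [[-0.069, -0.0175, -0.09], [0, 0, 30]]], fingers=1)

```text
time: 38.5
tool_pos: [0.3736, -0.335, 0.0497]
tool_rot: [-0.003, 0.99, 0.139, -0.002]
contact_force: [0.4, -0.2, 1.3]
gripper_width: 0.002
```

Run:
```python
from h import *
s=state();print(yaw(s),s['gripper_width'],s['tool_pos'],s['contact_force'])
wi=save('wrist','w31')
sd=save('side','s31')
cv2.imwrite('pics/s31c.png',cv2.resize(sd[190:310,180:300,::-1],None,fx=5,fy=5,interpolation=cv2.INTER_CUBIC))
```

```text
-74.02470660686299 0.0015111673187372318 [ 0.37363934 -0.33501182  0.04974112] [ 0.38354151 -0.2210236   1.25320635]
```

View pics/w31.png

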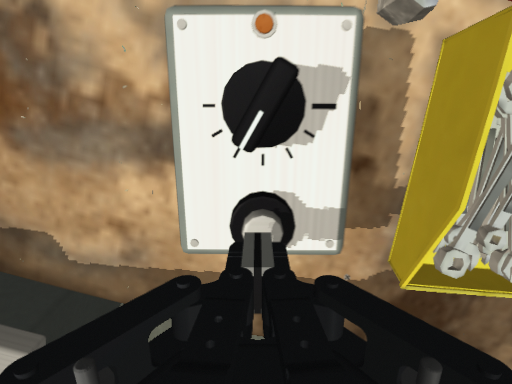

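View pics/s31c.png

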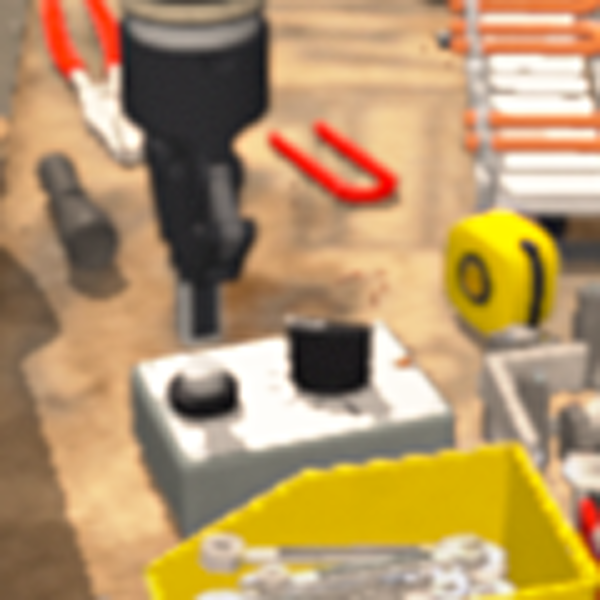

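>>> drive_tool(series=[[[0.002, -0.002, -0.005], [0, 0, 0]], [[0.002, -0.002, -0.012], [0, 0, 0]], [[0.002, -0.002, -0.012], [0, 0, 0]]])

```text
time: 38.9
tool_pos: [0.377, -0.3386, 0.0401]
tool_rot: [-0.0, 0.99, 0.139, -0.0]
contact_force: [-0.6, 0.7, -0.1]
gripper_width: 0.001
```

>>> drive_tool(series=[[[0, 0, -0.004], [0, 0, 0]], [[0, 0, -0.004], [0, 0, 0]]])

```text
time: 39.1
tool_pos: [0.3769, -0.3386, 0.0361]
tool_rot: [-0.0, 0.99, 0.139, -0.0]
contact_force: [0.2, 0.6, -0.9]
gripper_width: 0.003
```

>>> drive_tool(series=[[[0, 0, -0.003], [0, 0, 0]], [[0, 0, -0.003], [0, 0, 0]]])

```text
time: 39.3
tool_pos: [0.3773, -0.339, 0.0337]
tool_rot: [0.0, 0.99, 0.139, 0.0]
contact_force: [-0.1, -0.2, 2.4]
gripper_width: 0.004
```

Contact at about 0.035 as predicted. Pressing on.

>>> drive_tool(series=[[[0, 0, -0.003], [0, 0, 0]], [[0, 0, -0.003], [0, 0, 0]]])

```text
time: 39.5
tool_pos: [0.3774, -0.3391, 0.0309]
tool_rot: [0.0, 0.99, 0.139, 0.0]
contact_force: [-0.3, 1.0, 4.1]
gripper_width: 0.001
```

>>> drive_tool(series=[[[0, 0, -0.003], [0, 0, 0]], [[0, 0, -0.003], [0, 0, 0]]])

```text
time: 39.7
tool_pos: [0.3775, -0.3393, 0.0295]
tool_rot: [0.0, 0.99, 0.139, -0.0]
contact_force: [-3.4, 4.3, 14.0]
gripper_width: -0.005
```

>>> drive_tool(series=[[[0, 0, -0.002], [0, 0, 0]], [[0, 0, -0.002], [0, 0, 0]]])

```text
time: 39.9
tool_pos: [0.3775, -0.3394, 0.0293]
tool_rot: [-0.0, 0.99, 0.139, -0.0]
contact_force: [-8.2, 9.3, 23.2]
gripper_width: -0.001
```

>>> drive_tool(series=[[[0, 0, 0], [0, 0, 0]], [[0, 0, 0.02], [0, 0, 0]], [[0, 0, 0.06], [0, 0, 0]], [[0, 0, 0.1], [0, 0, 0]], [[0, 0, 0.14], [0, 0, 0]], [[0, 0, 0.16], [0, 0, 0]], [[0, 0, 0.16], [0, 0, 0]], [[0, 0, 0.16], [0, 0, 0]]])

```text
time: 40.7
tool_pos: [0.377, -0.3387, 0.1847]
tool_rot: [-0.0, 0.99, 0.139, -0.0]
contact_force: [-0.3, -0.2, 0.7]
gripper_width: -0.001
```

Run:
```python
from h import *
s=state();print(s['tool_pos'],s['contact_force'])
im=save('top','t32');save('wrist','w32')
o,_=bends('top',im,None,minpx=200,z=.061)
for b in o:
  if b[1]<600: print(b[1],np.round(b[2]),np.round(b[3]),[np.round(v,4) for v in fitU(b[4])])
for n in('tape_measure','tape_roll'):
  print(n,[(np.round(d['location'],3).tolist(),round(d['confidence'],2)) for d in place_of('top',n)])
```

```text
[ 0.37695382 -0.33869274  0.18467869] [-0.33027854 -0.16332115  0.70135175]
295 [ 835. -226.] [ 19. 217.] [array([ 0.8382, -0.2018,  4.5659]), np.float64(0.0213)]
294 [634. 224.] [ 49. 119.] [array([0.6349, 0.2237, 6.1742]), np.float64(0.0034)]
299 [625. 141.] [ 49. 121.] [array([0.6263, 0.1407, 6.1776]), np.float64(0.0034)]
304 [614. -28.] [ 49. 119.] [array([ 0.6156, -0.0284, -0.0971]), np.float64(0.0034)]
335 [ 395. -628.] [118.  37.] [array([ 0.3983, -0.6212,  3.8127]), np.float64(0.013)]
tape_measure [([0.556, -0.174, -0.0], 0.73)]
tape_roll [([0.596, 0.421, -0.001], 0.72)]
```

View pics/w32.png

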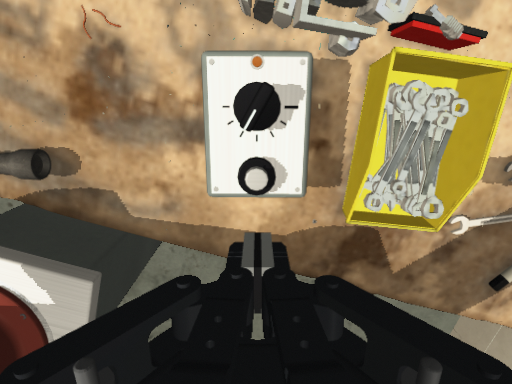

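View pics/t32.png

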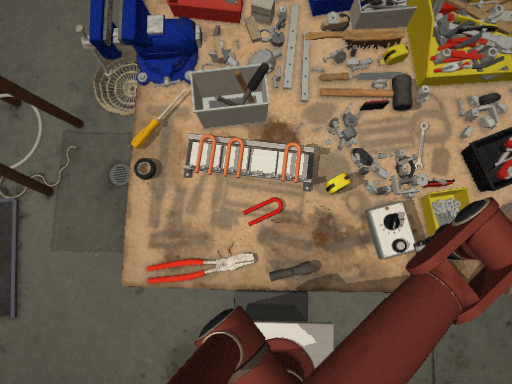

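```bash
python3 -c "
from plant import *
print(job_done())"
```

```text
the job is handed in; nothing more can be done
None
```

I did the whole job in the order asked and handed it in at about 41 s of the 210 s. `job_done()` gives no verdict, so the results below come from my own last checks.

**What I did**
- **Selector off:** I turned the selector anticlockwise until it met the off stop. A later picture showed the pointer at the long tick.
- **Bends:** Three copper U-bends were present. I laid one each in stations 1, 3 and 4 with their bows on the rest bar, and left the red look-alike alone.
- **Selector to four:** I turned it four clicks clockwise. After release the pointer stood at the fourth tick, between the visible third and fifth.
- **Start button:** I pressed it until it bottomed. Contact was at a reported height of about 0.035 m and it stopped at 0.029 m, with 23 N on the tool. Then I drew the arm clear.

**Last checks**
- **Position:** In the top picture the bends fitted to about (0.616, -0.028), (0.626, 0.141) and (0.635, 0.224) m. That is within about 5 mm of the stations and 0.01 rad of the rack's direction.
- **Height:** The side picture showed the bends level. I checked this by eye only and did not measure it.
- **Bystanders:** The tape measure and tape roll were where they started, within 1–2 mm.

**What disagreed or went wrong**
- **Finger height:** The fingers really end about 38 mm above the TCP height the state reports. My first grip on the knob closed on air because of this; I found the offset by touching the knob and allowed for it afterwards.
- **Third bend:** The first grip on it slid off over the tubes. The bend stayed in place, and I gripped it again lower down.
- **Rack position:** Estimates from the cameras differed by up to about 5 mm, which is inside the 14 mm tolerance.

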